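# Shut a lock-shield valve with its loose key

## Task

Shut the brass valve on the pipe rig with its loose key: flip the dust cap of the slanting shield right back to its stop, stand the key down in the shield and feel round until its socket drops over the three-cornered spindle head inside and its flange sits home on the rim, then screw clockwise until the valve is fully shut. Leave the key standing home and the cap back; do not disturb the jar, the spanner, the bolt or the tape cassette.

Things in the scene. Friction and masses are not known exactly. Their poses are not given: they have to be found in the camera images.
- valve_key: the loose dark steel key, 66 mm high, about 0.2 kg, standing upright on its hub on the worktop. Origin: centre of the hub's underside; z up along the key's axis. From below: round hub 36 mm across, 28 mm long (its foot tapers to 33 mm over the first 3 mm), flange 47 mm across, 5 mm thick (z = 28 to 33 mm), then a flat wing to grip, 12 mm thick (along y), 50 mm wide (along x), z = 33 to 66 mm.
- key_shoulder (a point): point on the key's axis at the underside of its flange (28 mm above the key's origin), axes as the key's. When the key is home this point lies at the centre of the shield's mouth.
- key_socket (a point): point on the key's axis at the mouth of its socket (the key's origin), axes as the key's. The socket in the hub's underside is an equilateral triangle in section, 12.5 mm deep, its flats 8 mm from the axis (one flat faces +x), about 2 mm wider all round than the spindle head.
- shield: the brass lock shield, a round cup on the valve's leaning bonnet: outside 50 mm, bore 39 mm, 32 mm deep. Origin: centre of its mouth (rim plane), 137 mm above the worktop; z points out of the mouth along the valve's axis, 35 degrees from vertical, leaning to the rig's front; y is level. x points up the slant, away from the lean.
- spindle_top (a point): point on the shield's axis at the top of the spindle's three-cornered steel head, 18 mm below the rim (corners 12 mm from the axis, flats 6 mm); axes are the shield's, not the head's. The head's angle is not given and differs every time. A key not yet engaged stops with its flange 10 mm above the rim; within about 10 degrees of one of three angles 120 degrees apart it drops those 10 mm.
- dust_cap (a joint): angle of the brass dust cap in rad: 0 is shut on the rim, it grows as the cap is lifted and flipped back over its upper side, hard stop at 3.0 (lying back almost level with the rim); starts at 0 to 0.3. A stiff hinge: it stays where it is left (about 0.05 N m).
- cap_hinge (a point): point in the middle of the cap's hinge pin, 33 mm from the shield's axis on its upper side (shield x = +33 mm, z = +3 mm); the pin lies along the shield's y, which stays the cap's y. The cap is a disc 52 mm across, 5 mm thick; with the cap shut the cap's axes are the shield's.
- cap_tongue (a point): grip point on the tongue by which the cap is lifted, 80 mm from the hinge pin along the cap's -x. The tongue is 12 mm wide (along y), 7 mm thick and stands out 30 mm from the disc's lower edge (59 to 91 mm from the pin); pinched across its width it can swing between the finger pads.
- spindle (a joint): angle of the valve spindle in rad: 0 is fully shut (hard stop), negative is open; grows as it is turned clockwise seen from outside the mouth; starts at -1.1 to -0.6. It tells nothing of the head's angle. The spindle takes about 0.3 N m to turn, far more than a light press drags round, keeps its height, and is turned by the engaged key only, after up to 24 degrees of free play.
- valve_rig: the fixed rig: grey base plate 250 x 120 x 10 mm bearing a 27 mm pipe at 52 mm height along its x, the brass valve in the middle, a round gauge (62 mm, top at 147 mm) at the far end (x = +98 to +128 mm). Origin: centre of the plate's underside; x points to the gauge, the bonnet leans to -x, its mouth 60 mm before the origin.
- jar: small clear jar with a blue lid, 64 mm across, 56 mm high, standing loose to the right of the rig; origin at the centre of its underside
- spanner: combination spanner 148 mm long (its y), 30 mm wide, 6 mm thick, lying loose; origin at the centre of its underside
- hex_bolt: hex bolt 52 mm long (its y), 17 mm high, lying loose near the front edge; origin at the centre of its underside
- tape_cassette: cream cassette with a dark window, 46 x 67 x 15 mm, lying loose to the left of the rig (another like it lies farther off, fixed); origin at the centre of its underside
Mind the look-alikes: they are no part of the job. Leave any purple look-alike of the valve_key alone.

How it is judged:
On the way, in this order (a step that is already met when the one before it is completed fails the run):
1. the dust cap is flipped back to its stop (2.85 rad or more of 3.0) (value of joint dust_cap above 2.85 rad), for 0.2 s.
2. the key has dropped over the spindle head: its flange lies on the shield's rim (within 3 mm) (z of key_shoulder in the frame of shield below 0.003 m and distance between key_shoulder and shield below 0.006 m), for 0.2 s.
At the end, for the whole second after the job is handed in: the dust cap lies back at its stop (2.85 rad or more), the spindle is turned shut (within 0.06 rad of its stop) and the key stands at rest and let go in the shield, its flange within 3 mm of the rim, its shoulder centre within 6 mm of the mouth's centre and its axis within 0.12 rad of the valve's (all of step 2 and value of joint dust_cap above 2.85 rad and value of joint spindle above -0.06 rad and angle between the z axis of valve_key and the z axis of shield, either way round below 0.12 rad and linear speed of valve_key below 0.02 m/s); the robot touches nothing.
It fails at once if the jar, the spanner, the bolt or the tape cassette was moved more than 40 mm (distance of any of jar, spanner, hex_bolt, tape_cassette from where it was at the start of the episode above 0.04 m).
It also fails if it takes over 72 s, if anything falls off the work surface, if the arm or the gripper's body presses on something with over 40 N, if the wrist force passes 120 N, or if a joint passes its speed limit or range.

## Robot

A 7-joint arm with a two-finger parallel gripper is mounted at the origin on a cart in front of the work surface, level with it; the furniture and walls round the work are solid. World frame = base frame: x ahead of the robot, y to its left, z up, the work surface at z = 0. Lengths are in m, angles in rad, forces in N, time in s.
With the tool pointing down it reaches from about 0.425 to 0.875 m from the base axis. Payload 9.9 kg.
Tool frame: the origin (TCP) lies at the very end of the fingers, on their centre line; the grasp point (between the pads) lies 19 mm behind it; z points along the fingers, y is the line along which they close (so a half turn about z gives the same grasp; the last joint's range is limited). The gripper opens to 85 mm and grips with 20 to 120 N. Pads are 22 mm wide; open, the fingers measure 114 mm over their backs; the gripper's body (76 mm by 85 mm) begins 54 mm behind the grasp point. The pads swing forward as they close: fully open they stand 13 mm farther back than shut.
Start: joints at [1.023, 0.576, 0.025, 1.437, -0.015, 1.129, -0.057], TCP at [0.302, -0.604, 0.231] pointing down, gripper open.
Joint ranges: [-2.76, 2.76], [-0.34, 2.15], [-1.52, 1.57], [0.19, 2.46], [-1.09, 4.23], [0.17, 1.99], [-2.82, 2.82]. Speed limits (rad/s): [2.22, 2.22, 3.01, 3.01, 3.14, 3.14, 3.14].

## Interface

Orientations are given as a unit quaternion [w, x, y, z].
In Python, from rig import observe, get_image, get_calibration, sign_off gives the robot as it stands. The module is installed in compiled form; this text tells all that it offers.
- The arm moves only by the tool drive_tool, never from a script. Its arguments are lists of equal length, an entry for each row: "rot": the turn, a rotation vector about the world's x, y, z each as a share of 90 degrees, from -1 to 1, a list of three; "xyz": the shift along the world's x, y, z each as a share of 25 cm, from -1 to 1, a list of three; "grip": the opening, from 0 (shut) to 1 (fully open). A call has exactly 5 rows; each row shifts and turns the commanded pose from where the row before left it; what a row does not reach is not made up. A row lasts 1/10 s, in which the tool goes at most 50 mm and 8.59 degrees, less where a joint would pass 70% of its speed; a pose out of reach is approached as far as the arm can. A call with a number of a shift or a turn outside -1 to 1 is refused whole. A call with a gripper value outside its range is refused whole. The fingers move at their own pace and stop on an object; "force" is the grip in N (left out, the last holds). Time passes only in rows, so rows that do not move let the fingers close, or fill a call up. It gives the time, the measured TCP pose, the force, the opening and the grip force at its end, in the units of the state.
- observe(): the state, without advancing time (a new reading comes with each control period).
- get_image(name): name is "side" or "top"; returns (picture, depth): 420x560x3 uint8, red, green, blue; 420x560 float32, m along the optical axis (not along the pixel's ray), 0 where there is no reading.
- get_calibration(name): a dict with "fx", "fy", "cx", "cy" (pixels), "pose" (4x4, takes a point from camera to world coordinates). Camera axes: x right, y up, looking along -z (the intrinsics and any distortion apply to the point x, -y, -z); pixel columns grow to the right and rows downward; lengths in m; the calibration is good to about 2 mm. A picture is of the moment at which its call begins. get_calibration takes no time and is no camera call.
- sign_off(): hands the job in; it is judged then, once.
The state is a dict: "t": time; "joint_pos": joint angles; "joint_velocities": joint speeds; "joint_torque": joint torques, N m; "tcp_pos": TCP position; "eef_rot": TCP orientation; "contact_force": force on the tool from outside, world axes, zero at the start; "wrist_torque": the same for the moment, N m; "opening": opening from 0.0 (shut) to 1.0 (fully open); "grip_force": force on a finger pad.
Only numpy, scipy, OpenCV 4.12 (cv2) and the standard library are available. Lean on these libraries where they do the work, as an engineer would, in place of code of your own. Each camera call takes 0.05 s, during which the arm holds its last target. There are 200 camera calls.

## Working session

There is one attempt and no reset: what is moved stays moved. The work goes in short steps, Python scripts to look and compute and a tool call to move; the robot and the scene stay as the last step left them, time stands still between calls to the robot, and variables do not carry over. Pictures are saved under pics/ and viewed, at most 10 in all, crops included, and the job is handed in when it is done.

Besides the shell and the picture viewer there is one more tool, called after "Emit:" by a JSON object that holds its "fn" and its "kwargs". drive_tool: Moves the arm, as the interface text tells. Its arguments: {"type":"object","properties":{"rot":{"type":"array"},"xyz":{"type":"array"},"grip":{"type":"array"},"force":{"type":"number"}},"required":["rot","xyz","grip"]}

```bash
mkdir -p pics
cat > h.py <<'E'
import numpy as np, cv2
from rig import *
def grab(n):
    im,d=get_image(n); np.savez(f'{n}.npz',im=im,d=d); return im,d
def cloud(n,d):
    c=get_calibration(n); v,u=np.mgrid[:d.shape[0],:d.shape[1]]
    P=np.stack([(u-c['cx'])/c['fx']*d,-(v-c['cy'])/c['fy']*d,-d],-1)
    T=np.array(c['pose']); W=P@T[:3,:3].T+T[:3,3]; W[d==0]=np.nan; return W
E
python3 - <<'E'
from h import *
for n in('side','top'):
    im,d=grab(n); cv2.imwrite(f'pics/{n}0.png',im[...,::-1]); c=get_calibration(n); print(n,np.round(c['pose'],3).tolist(),{k:c[k] for k in c if k!='pose'})
o=observe(); print({k:np.round(v,3).tolist() for k,v in o.items()})
E
```

```text
side [[-0.941, 0.134, -0.31, 0.176], [-0.337, -0.421, 0.842, 0.558], [-0.018, 0.897, 0.441, 0.552], [0.0, 0.0, 0.0, 1.0]] {'fx': 404.9501656282865, 'fy': 404.9501656282865, 'cx': 273.56704370855397, 'cy': 202.7952879032128}
top [[0.001, 0.975, -0.221, 0.25], [-1.0, 0.002, 0.005, -0.213], [0.005, 0.221, 0.975, 1.129], [0.0, 0.0, 0.0, 1.0]] {'fx': 447.7139714256036, 'fy': 447.7139714256036, 'cx': 281.90436668711453, 'cy': 205.0316373142069}
{'t': 0.1, 'joint_pos': [1.023, 0.576, 0.025, 1.438, -0.015, 1.129, -0.056], 'joint_velocities': [0.0, -0.001, 0.001, -0.003, 0.002, 0.003, -0.0], 'joint_torque': [0.006, -76.729, 2.257, -28.661, 0.016, 0.009, -0.0], 'tcp_pos': [0.302, -0.603, 0.231], 'eef_rot': [-0.001, 0.973, 0.23, -0.0], 'contact_force': [0.097, -0.023, -0.037], 'wrist_torque': [0.026, -0.003, 0.026], 'grip_force': 0.0, 'opening': 1.0}
```

View pics/side0.png

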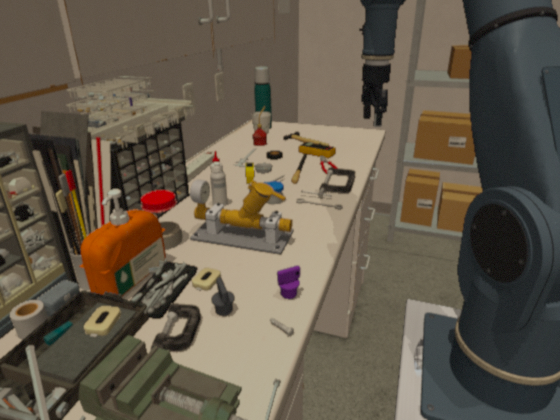

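View pics/top0.png

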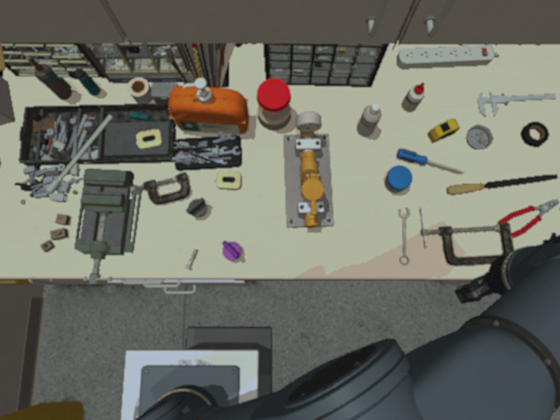

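Side picture: rig at (245,215), dark key at (223,298), purple look-alike at (289,280). Top picture: rig at (309,180), dark key at (198,207), purple one at (232,250), cassette at (229,180), jar at (399,178), spanner at (404,235) and bolt at (191,259). The candidates for valve_key are the two keys. The dark steel one fits the description, and the purple one is the decoy. I'll confirm it in one enlarged crop.

Run:
```python
from h import *
S=np.load('side.npz');T=np.load('top.npz')
a=cv2.resize(T['im'][125:240,175:345],None,fx=4,fy=4,interpolation=2)[:, :]
b=S['im'][165:325,180:310]
a=cv2.resize(T['im'][185:230,178:223],(300,300),interpolation=2)
b=cv2.resize(S['im'][260:320,195:255],(300,300),interpolation=2)
c=cv2.resize(T['im'][125:230,282:337],(157,300),interpolation=2)
d_=cv2.resize(S['im'][170:250,180:300],(450,300),interpolation=2)
top=np.hstack([a,b]);bot=np.hstack([c[:,:150],d_])
cv2.imwrite('pics/crop1.png',np.vstack([top,bot])[...,::-1])
Wt=cloud('top',T['d']);Ws=cloud('side',S['d'])
np.savez('cl.npz',t=Wt,s=Ws)
def pr(W,im,name,box,zr):
    x0,x1,y0,y1=box
    m=(W[...,0]>x0)&(W[...,0]<x1)&(W[...,1]>y0)&(W[...,1]<y1)&(W[...,2]>zr[0])&(W[...,2]<zr[1])
    p=W[m]; 
    if len(p)<5: print(name,len(p)); return
    mean=p.mean(0);ctr=(p.min(0)+p.max(0))/2
    rect=cv2.minAreaRect(p[:,:2].astype(np.float32))
    print(name,len(p),'mean',mean.round(4),'min',p.min(0).round(4),'max',p.max(0).round(4),'rect',np.round(rect[0],4),np.round(rect[1],4),round(rect[2],1))
print(Wt[207,198],Wt[180,309],Ws[298,223],Wt[178,399],Wt[205,262])
kx,ky=Wt[207,198,:2]
for n,W in(('t',Wt),('s',Ws)):
    B=(kx-.05,kx+.05,ky-.05,ky+.05)
    pr(W,0,n+'key',B,(.006,.09)); pr(W,0,n+'wing',B,(.045,.08)); pr(W,0,n+'wingtop',B,(.06,.08))
    rx,ry=Wt[180,309,:2]
    B=(rx-.2,rx+.2,ry-.09,ry+.09)
    pr(W,0,n+'plate',B,(.005,.015)); pr(W,0,n+'pipeup',B,(.05,.075));pr(W,0,n+'high',B,(.11,.2))
```

```text
[ 0.49001876 -0.01059832  0.04837006] [ 0.52887933 -0.27841947  0.15655607] [0.4812282  0.01668019 0.05015811] [ 0.56340513 -0.50995373  0.05583407] [ 0.50587803 -0.16670822  0.00207879]
tkey 335 mean [ 0.494  -0.0008  0.0422] min [ 0.4683 -0.0258  0.0065] max [0.5395 0.0391 0.0706] rect [0.5012 0.0126] [0.0843 0.049 ] 57.1
twing 135 mean [ 0.4893 -0.0046  0.0613] min [ 0.4726 -0.0257  0.0453] max [0.5097 0.018  0.0706] rect [ 0.4909 -0.0038] [0.0127 0.0505] 39.8
twingtop 96 mean [ 0.4906 -0.004   0.0648] min [ 0.4738 -0.0245  0.0605] max [0.5097 0.018  0.0706] rect [ 0.4909 -0.0035] [0.0125 0.0501] 39.0
tplate 2376 mean [ 0.5668 -0.2794  0.0098] min [ 0.3293 -0.3683  0.005 ] max [ 0.7249 -0.1888  0.015 ] rect [ 0.5273 -0.2791] [0.3957 0.1784] 0.4
tpipeup 1096 mean [ 0.5719 -0.2823  0.0671] min [ 0.4399 -0.318   0.0502] max [ 0.6836 -0.2504  0.075 ] rect [ 0.562  -0.2843] [0.2439 0.0618] 2.2
thigh 1141 mean [ 0.5918 -0.2742  0.1398] min [ 0.4544 -0.3111  0.11  ] max [ 0.7281 -0.1884  0.1647] rect [ 0.6065 -0.2828] [0.2911 0.1076] 19.0
skey 579 mean [0.4926 0.0067 0.0371] min [ 0.4709 -0.0268  0.006 ] max [0.5399 0.0393 0.0687] rect [0.5094 0.0063] [0.0824 0.0489] 24.1
swing 174 mean [0.4892 0.0042 0.061 ] min [ 0.4732 -0.0234  0.0457] max [0.5127 0.0194 0.0687] rect [ 0.4922 -0.0012] [0.0126 0.051 ] 39.2
swingtop 113 mean [0.4911 0.0009 0.0653] min [ 0.4742 -0.0234  0.06  ] max [0.5122 0.0194 0.0687] rect [ 0.4924 -0.0017] [0.0122 0.0498] 39.2
splate 1594 mean [ 0.5663 -0.2595  0.0108] min [ 0.449  -0.3468  0.005 ] max [ 0.7226 -0.1889  0.015 ] rect [ 0.5855 -0.2675] [0.2833 0.1209] 7.9
spipeup 1208 mean [ 0.5664 -0.2718  0.0642] min [ 0.4424 -0.3157  0.05  ] max [ 0.706  -0.2479  0.075 ] rect [ 0.5741 -0.2818] [0.2639 0.0624] 2.1
shigh 959 mean [ 0.5844 -0.2677  0.1337] min [ 0.4559 -0.3079  0.1101] max [ 0.7286 -0.189   0.164 ] rect [ 0.6047 -0.2788] [0.2865 0.0992] 18.6
```

View pics/crop1.png

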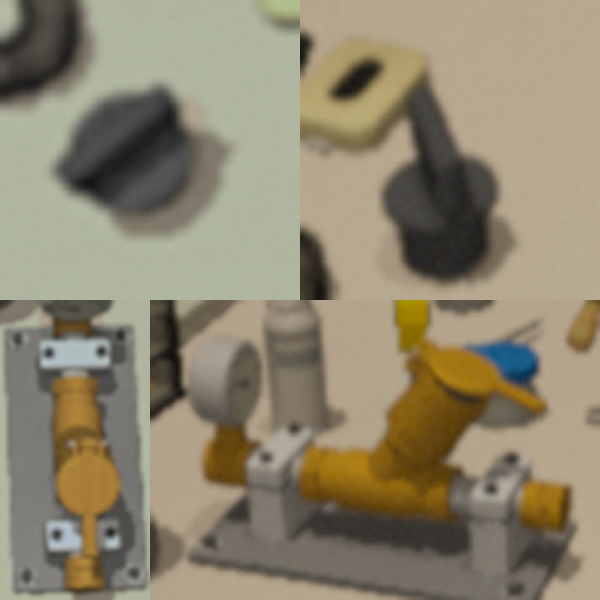

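The crop confirms the dark grey key (top row): round hub, 47 mm flange, flat wing measured at 12.5 x 50 mm and top at about 67 mm. The bottom row shows the rig with its cap near shut and the tongue pointing towards the robot. Next I fit the rig's pose and the cap's angle.

Run:
```python
from h import *
C=np.load('cl.npz')
for n,f in(('t','top'),('s','side')):
    W=C[n];im=np.load(f+'.npz')['im'];hsv=cv2.cvtColor(im,cv2.COLOR_RGB2HSV)
    X,Y,Z=W[...,0],W[...,1],W[...,2]
    box=(X>.4)&(X<.72)&(Y>-.36)&(Y<-.2)
    br=box&(hsv[...,0]>10)&(hsv[...,0]<28)&(hsv[...,1]>150)
    gr=box&(hsv[...,1]<70)&(Z>.006)&(Z<.014)
    r=cv2.minAreaRect(W[gr][:,:2].astype(np.float32)); print(f,'plate',np.round(r[0],4),np.round(r[1],4),round(r[2],2))
    p=W[br&(Z<.08)&(Z>.03)]; q=p[p[:,2]>.058]; k=np.polyfit(q[:,0],q[:,1],1); print('pipe',len(q),q[:,0].min(),q[:,0].max(),'yaw',np.degrees(np.arctan(k[0])),'y@.565',np.polyval(k,.565))
    g=W[(X>.6)&(X<.74)&(Y>-.34)&(Y<-.22)&(Z>.09)&(Z<.16)]; print('gauge',g.min(0).round(3),g.max(0).round(3))
    c=W[br&(Z>.1)]; print('cap',len(c),c.min(0).round(4),c.max(0).round(4))
    # plane of points on disc + tongue facing up: RANSAC via x-z line
    best=0
    rng=np.random.default_rng(0)
    for _ in range(1000):
        a=c[rng.choice(len(c),3,False)];nn=np.cross(a[1]-a[0],a[2]-a[0]);L=np.linalg.norm(nn)
        if L<3e-4: continue
        nn/=L; inl=abs((c-a[0])@nn)<.002
        if inl.sum()>best: best=inl.sum();bi=inl
    i=c[bi];m=i.mean(0);nn=np.linalg.svd(i-m)[2][2];nn*=np.sign(nn[2])
    t=i[i[:,0]<.475]
    print('plane',best,m.round(4),'n',nn.round(3),'tilt',np.degrees(np.arctan2(-nn[0],nn[2])),'tongue',t[:,:].mean(0).round(4),t.min(0).round(4),t.max(0).round(4))
```

```text
top plate [ 0.5633 -0.2796] [0.1512 0.3077] 89.68
pipe 420 0.44018963422552726 0.6787966238991787 yaw 2.0703603959145553 y@.565 -0.2841600961750961
gauge [ 0.668 -0.309  0.091] [ 0.739 -0.22   0.15 ]
cap 527 [ 0.4544 -0.3086  0.1034] [ 0.5647 -0.2628  0.1647]
plane 335 [ 0.5069 -0.2869  0.1473] n [-0.361  0.035  0.932] tilt 21.17526295650537 tongue [ 0.4649 -0.2881  0.1312] [ 0.4544 -0.2931  0.1265] [ 0.474  -0.2837  0.1356]
side plate [ 0.5846 -0.2752] [0.2733 0.1214] 4.73
pipe 512 0.44261940355897256 0.7034067965531275 yaw 2.0149829518866937 y@.565 -0.2715123544065952
gauge [ 0.671 -0.307  0.091] [ 0.74  -0.222  0.149]
cap 581 [ 0.4571 -0.3044  0.1004] [ 0.5628 -0.2567  0.164 ]
plane 192 [ 0.5057 -0.2802  0.1467] n [-0.39   0.039  0.92 ] tilt 22.969192010818688 tongue [ 0.4669 -0.2842  0.1306] [ 0.4571 -0.2906  0.1266] [ 0.4749 -0.2799  0.1349]
```

Emit:
{"fn": "drive_tool", "kwargs": {"rot": [[0, 0, -0.0273], [0, 0, -0.0273], [0, 0, -0.0273], [0, 0, -0.0273], [0, 0, -0.0273]], "xyz": [[0.066, 0.127, -0.016], [0.066, 0.127, -0.016], [0.066, 0.127, -0.016], [0.066, 0.127, -0.016], [0.066, 0.127, -0.016]], "grip": [1, 1, 1, 1, 1], "force": 30}}

```text
t: 0.6
tcp_pos: [0.3848, -0.4434, 0.2109]
eef_rot: [-0.0, 0.992, 0.123, -0.0]
contact_force: [0.8, -0.2, 0.0]
opening: 1.003
grip_force: 0.0
```

Emit:
{"fn": "drive_tool", "kwargs": {"rot": [[0, 0, -0.0273], [0, 0, -0.0273], [0, 0, -0.0273], [0, 0, -0.0273], [0, 0, -0.0273]], "xyz": [[0.066, 0.127, -0.016], [0.066, 0.127, -0.016], [0.066, 0.127, -0.016], [0.066, 0.127, -0.016], [0.066, 0.127, -0.016]], "grip": [0.6, 0.6, 0.6, 0.6, 0.6]}}

```text
t: 1.1
tcp_pos: [0.4673, -0.2847, 0.1909]
eef_rot: [-0.0, 1.0, 0.017, -0.0]
contact_force: [0.8, -0.5, -0.6]
opening: 0.597
grip_force: 0.0
```

Emit:
{"fn": "drive_tool", "kwargs": {"rot": [[0, 0, 0], [0, 0, 0], [0, 0, 0], [0, 0, 0], [0, 0, 0]], "xyz": [[0, 0, 0], [0, 0, 0], [0, 0, 0], [0, 0, 0], [0, 0, 0]], "grip": [0.6, 0.6, 0.6, 0.6, 0.6]}}

```text
t: 1.6
tcp_pos: [0.4664, -0.2873, 0.1914]
eef_rot: [0.0, 1.0, 0.017, -0.0]
contact_force: [0.9, 0.1, -0.2]
opening: 0.599
grip_force: 0.0
```

Emit:
{"fn": "drive_tool", "kwargs": {"rot": [[0, 0, 0], [0, 0, 0], [0, 0, 0], [0, 0, 0], [0, 0, 0]], "xyz": [[0, 0, -0.08], [0, 0, -0.08], [0, 0, -0.08], [0, 0, -0.08], [0, 0, 0]], "grip": [0.5, 0.5, 0.5, 0.5, 0.5]}}

```text
t: 2.1
tcp_pos: [0.4654, -0.286, 0.1092]
eef_rot: [-0.001, 1.0, 0.017, -0.002]
contact_force: [-0.3, 0.4, 0.6]
opening: 0.503
grip_force: 0.0
```

Emit:
{"fn": "drive_tool", "kwargs": {"rot": [[0, 0, 0], [0, 0, 0], [0, 0, 0], [0, 0, 0], [0, 0, 0]], "xyz": [[0, 0, 0], [0, 0, 0], [0, 0, 0], [0, 0, 0], [0, 0, 0]], "grip": [0, 0, 0, 0, 0], "force": 25}}

```text
t: 2.6
tcp_pos: [0.4675, -0.2876, 0.1122]
eef_rot: [0.001, 1.0, 0.017, 0.001]
contact_force: [0.4, -5.0, -0.3]
opening: 0.131
grip_force: 28.4
```

Emit:
{"fn": "drive_tool", "kwargs": {"rot": [[0, 0, 0], [0, 0, 0], [0, 0, 0], [0, 0, 0], [0, 0, 0]], "xyz": [[-0.0138, -0.002, 0.0425], [-0.0077, 0, 0.044], [-0.0016, 0, 0.0446], [0.0047, 0, 0.0444], [0.0108, 0, 0.0433]], "grip": [0, 0, 0, 0, 0]}}

```text
t: 3.1
tcp_pos: [0.465, -0.2876, 0.1668]
eef_rot: [0.001, 1.0, 0.017, 0.0]
contact_force: [1.5, -5.6, -5.0]
opening: 0.127
grip_force: 26.3
```

Emit:
{"fn": "drive_tool", "kwargs": {"rot": [[0, 0, 0], [0, 0, 0], [0, 0, 0], [0, 0, 0], [0, 0, 0]], "xyz": [[0.0167, 0, 0.0414], [0.0223, 0.001, 0.0387], [0.0275, 0.001, 0.0352], [0.0321, 0.001, 0.031], [0.0361, 0.001, 0.0262]], "grip": [0, 0, 0, 0, 0]}}

```text
t: 3.6
tcp_pos: [0.4977, -0.2865, 0.2095]
eef_rot: [0.0, 1.0, 0.017, -0.001]
contact_force: [-2.0, -4.8, -5.1]
opening: 0.131
grip_force: 26.7
```

Emit:
{"fn": "drive_tool", "kwargs": {"rot": [[0, 0, 0], [0, 0, 0], [0, 0, 0], [0, 0, 0], [0, 0, 0]], "xyz": [[0.0394, 0.001, 0.021], [0.042, 0.001, 0.0153], [0.0436, 0.001, 0.0093], [0.0445, 0.001, 0.0031], [0.0445, 0.001, -0.0031]], "grip": [0, 0, 0, 0, 0]}}

```text
t: 4.1
tcp_pos: [0.5516, -0.2848, 0.2214]
eef_rot: [0.0, 1.0, 0.017, -0.001]
contact_force: [-5.1, -1.7, 3.1]
opening: 0.13
grip_force: 28.8
```

Emit:
{"fn": "drive_tool", "kwargs": {"rot": [[0, 0, 0], [0, 0, 0], [0, 0, 0], [0, 0, 0], [0, 0, 0]], "xyz": [[0.0436, 0.001, -0.0093], [0.042, 0.001, -0.0153], [0.0394, 0.001, -0.021], [0.0361, 0.001, -0.0262], [0.0321, 0.001, -0.031]], "grip": [0, 0, 0, 0, 0]}}

```text
t: 4.6
tcp_pos: [0.603, -0.2831, 0.1965]
eef_rot: [0.001, 1.0, 0.018, 0.002]
contact_force: [4.0, -1.3, 6.6]
opening: 0.131
grip_force: 25.6
```

Emit:
{"fn": "drive_tool", "kwargs": {"rot": [[0, 0, 0], [0, 0, 0], [0, 0, 0], [0, 0, 0], [0, 0, 0]], "xyz": [[0.008, 0, -0.01], [0.004, 0, -0.006], [0, 0, 0], [0, 0, 0], [0, 0, 0]], "grip": [0, 0, 0, 0, 0]}}

```text
t: 5.1
tcp_pos: [0.6062, -0.2829, 0.1927]
eef_rot: [0.001, 1.0, 0.018, 0.003]
contact_force: [5.6, -1.2, 7.1]
opening: 0.129
grip_force: 26.1
```

Emit:
{"fn": "drive_tool", "kwargs": {"rot": [[0, 0, 0], [0, 0, 0], [0, 0, 0], [0, 0, 0], [0, 0, 0]], "xyz": [[0.006, 0, -0.009], [0.006, 0, -0.009], [0, 0, 0], [0, 0, 0], [0, 0, 0]], "grip": [0, 0, 0, 0, 0]}}

```text
t: 5.6
tcp_pos: [0.6096, -0.2828, 0.1884]
eef_rot: [0.001, 1.0, 0.018, 0.003]
contact_force: [5.7, -1.5, 6.6]
opening: 0.129
grip_force: 26.7
```

Run:
```python
from h import *
im,d=grab('side');W=cloud('side',d);hsv=cv2.cvtColor(im,cv2.COLOR_RGB2HSV)
X,Y,Z=W[...,0],W[...,1],W[...,2]
m=(X>.53)&(X<.63)&(Y>-.33)&(Y<-.24)&(hsv[...,0]>8)&(hsv[...,0]<28)&(hsv[...,1]>140)&(Z>.14)&(Z<.24)
p=W[m]; print(len(p),p.min(0).round(4),p.max(0).round(4)); pm=p.mean(0); print(pm,np.linalg.svd(p-pm)[2].round(3))
cv2.imwrite('pics/side1.png',cv2.resize(im[130:250,170:310],(700,600),interpolation=2)[...,::-1])
print(np.round(observe()['joint_pos'],3))
```

```text
220 [ 0.5305 -0.3102  0.14  ] [ 0.6026 -0.2581  0.2175]
[ 0.55742783 -0.27926875  0.17575658] [[-0.69  -0.024 -0.724]
 [-0.008  1.    -0.026]
 [ 0.724 -0.013 -0.69 ]]
[ 0.309  0.605  0.096  1.511 -0.066  1.022 -1.112]
```

View pics/side1.png

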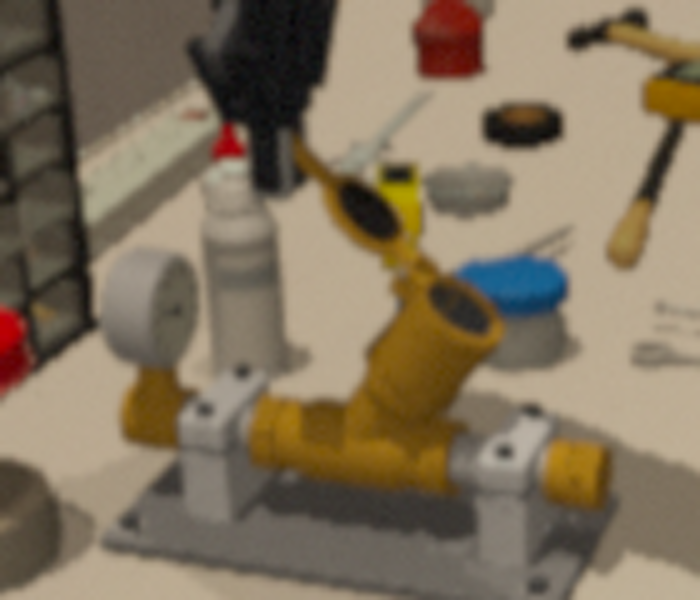

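The picture shows the cap swung back to about 46° above the horizontal and the bore open at (465,305) in the crop. The tongue is still between the fingers and pressing at the stop. I'll release, rise, turn for the key and go to it.

Emit:
{"fn": "drive_tool", "kwargs": {"rot": [[0, 0, 0], [0, 0, 0], [0, 0, 0], [0, 0, 0], [0, 0, 0]], "xyz": [[0, 0, 0], [0, 0, 0], [0, 0, 0], [0, 0, 0.12], [0, 0, 0.16]], "grip": [0.5, 0.5, 0.5, 0.5, 0.5]}}

```text
t: 6.15
tcp_pos: [0.6051, -0.2823, 0.2547]
eef_rot: [-0.001, 1.0, 0.018, -0.003]
contact_force: [0.6, -0.0, 0.3]
opening: 0.499
grip_force: 0.0
```

Emit:
{"fn": "drive_tool", "kwargs": {"rot": [[0, 0, 0.0945], [0, 0, 0.0945], [0, 0, 0.0945], [0, 0, 0.0945], [0, 0, 0.0945]], "xyz": [[-0.0315, 0.0748, 0], [-0.0315, 0.0748, 0], [-0.0315, 0.0748, 0], [-0.0315, 0.0748, 0], [-0.0315, 0.0748, 0]], "grip": [0.5, 0.5, 0.5, 0.5, 0.5]}}

```text
t: 6.65
tcp_pos: [0.5664, -0.1888, 0.2561]
eef_rot: [-0.0, 0.924, 0.382, -0.0]
contact_force: [0.2, 0.2, 0.1]
opening: 0.497
grip_force: 0.0
```

Emit:
{"fn": "drive_tool", "kwargs": {"rot": [[0, 0, 0.0945], [0, 0, 0.0945], [0, 0, 0.0945], [0, 0, 0.0945], [0, 0, 0.0945]], "xyz": [[-0.0315, 0.0748, 0], [-0.0315, 0.0748, 0], [-0.0315, 0.0748, 0], [-0.0315, 0.0748, 0], [-0.0315, 0.0748, 0]], "grip": [0.4, 0.4, 0.4, 0.4, 0.4]}}

```text
t: 7.15
tcp_pos: [0.527, -0.0954, 0.2561]
eef_rot: [-0.0, 0.723, 0.691, -0.0]
contact_force: [0.1, 0.2, 0.0]
opening: 0.399
grip_force: 0.0
```

Emit:
{"fn": "drive_tool", "kwargs": {"rot": [[0, 0, 0.0945], [0, 0, 0.0945], [0, 0, 0.0945], [0, 0, 0.0945], [0, 0, 0.0945]], "xyz": [[-0.0315, 0.0748, 0], [-0.0315, 0.0748, 0], [-0.0315, 0.0748, 0], [-0.0315, 0.0748, 0], [-0.0315, 0.0748, 0]], "grip": [0.4, 0.4, 0.4, 0.4, 0.4]}}

```text
t: 7.65
tcp_pos: [0.4877, -0.002, 0.2562]
eef_rot: [-0.0, 0.423, 0.906, -0.0]
contact_force: [0.8, -0.3, -0.6]
opening: 0.402
grip_force: 0.0
```

Emit:
{"fn": "drive_tool", "kwargs": {"rot": [[0, 0, 0], [0, 0, 0], [0, 0, 0], [0, 0, 0], [0, 0, 0]], "xyz": [[0, 0, 0], [0, 0, 0], [0, 0, 0], [0, 0, 0], [0, 0, 0]], "grip": [0.4, 0.4, 0.4, 0.4, 0.4]}}

```text
t: 8.15
tcp_pos: [0.4885, -0.0032, 0.2562]
eef_rot: [-0.0, 0.427, 0.904, -0.0]
contact_force: [-0.1, -0.1, 0.5]
opening: 0.396
grip_force: 0.0
```

Run:
```python
from h import *
from scipy.spatial.transform import Rotation as R
for f in('side','top'):
    im,d=grab(f);W=cloud(f,d);hsv=cv2.cvtColor(im,cv2.COLOR_RGB2HSV)
    X,Y,Z=W[...,0],W[...,1],W[...,2]
    br=(hsv[...,0]>8)&(hsv[...,0]<28)&(hsv[...,1]>130)
    p=W[(X>.53)&(X<.65)&(Y>-.33)&(Y<-.24)&(Z>.165)&(Z<.25)]
    pm=p.mean(0); print(f,'cap',len(p),pm.round(4),p.max(0).round(4),'n',np.linalg.svd(p-pm)[2][2].round(3))
    q=W[(X>.47)&(X<.54)&(Y>-.32)&(Y<-.25)&(Z>.112)&(Z<.156)&br]; print('mouth',len(q),q.min(0).round(4),q.max(0).round(4))
    k=W[(X>.44)&(X<.54)&(Y>-.05)&(Y<.05)&(Z>.058)&(Z<.072)]
    r=cv2.minAreaRect(k[:,:2].astype(np.float32));print('wing',len(k),np.round(r[0],4),np.round(r[1],4),r[2])
o=observe();print(np.round(o['tcp_pos'],4),np.round(o['joint_pos'],3),R.from_quat(np.roll(o['eef_rot'],-1)).as_matrix().round(3).tolist())
cv2.imwrite('pics/side2.png',cv2.resize(np.load('side.npz')['im'][150:330,170:310],(467,600),interpolation=2)[...,::-1])
```

```text
side cap 156 [ 0.5602 -0.279   0.1819] [ 0.5928 -0.2572  0.2154] n [-0.7    0.015  0.714]
mouth 263 [ 0.4974 -0.3082  0.1121] [ 0.54   -0.2584  0.1552]
wing 123 [ 0.4933 -0.0026] [0.0118 0.051 ] 39.86199951171875
top cap 474 [ 0.5676 -0.2839  0.1893] [ 0.6052 -0.2593  0.2242] n [-0.673 -0.019  0.74 ]
mouth 171 [ 0.4967 -0.3097  0.1133] [ 0.5382 -0.2631  0.1558]
wing 105 [ 0.4907 -0.0036] [0.0119 0.05  ] 41.40530014038086
[ 0.4885 -0.003   0.2562] [ 0.294  0.302 -0.507  1.864  0.17   1.018  0.407] [[-0.636, 0.771, -0.0], [0.771, 0.636, -0.0], [0.0, -0.0, -1.0]]
```

View pics/side2.png

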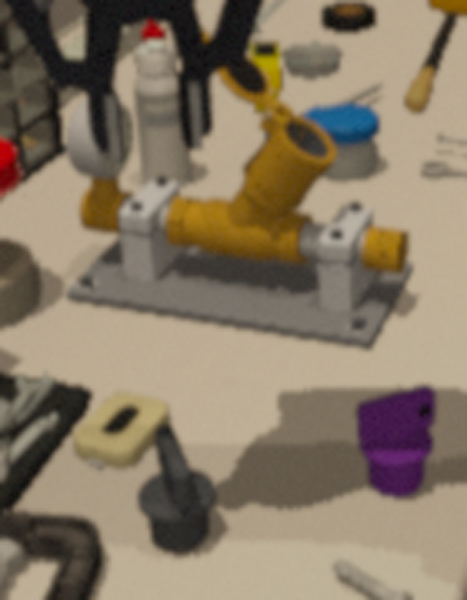

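The picture shows the key standing at (180,500) in the crop, the cassette behind it untouched, and the cap lying back. Both cloud fits put the cap at 42–44° above the horizontal (43° is the stop). Now I grasp the key.

Emit:
{"fn": "drive_tool", "kwargs": {"rot": [[0, 0, 0], [0, 0, 0], [0, 0, 0], [0, 0, 0], [0, 0, 0]], "xyz": [[0.012, 0, -0.12], [0, 0, -0.12], [0, 0, -0.12], [0, 0, -0.12], [0, 0, -0.1]], "grip": [0.4, 0.4, 0.4, 0.4, 0.4]}}

```text
t: 8.75
tcp_pos: [0.4911, -0.0029, 0.1099]
eef_rot: [-0.0, 0.426, 0.905, -0.0]
contact_force: [-0.1, 0.7, 0.1]
opening: 0.405
grip_force: 0.0
```

Emit:
{"fn": "drive_tool", "kwargs": {"rot": [[0, 0, 0], [0, 0, 0], [0, 0, 0], [0, 0, 0], [0, 0, 0]], "xyz": [[0, 0, -0.1], [0, 0, -0.1], [0, 0, -0.06], [0, 0, -0.03], [0, 0, 0]], "grip": [0.4, 0.4, 0.4, 0.4, 0.4]}}

```text
t: 9.25
tcp_pos: [0.4911, -0.0027, 0.0381]
eef_rot: [-0.001, 0.426, 0.905, -0.0]
contact_force: [0.8, 0.2, -0.5]
opening: 0.396
grip_force: 0.0
```

Emit:
{"fn": "drive_tool", "kwargs": {"rot": [[0, 0, 0], [0, 0, 0], [0, 0, 0], [0, 0, 0], [0, 0, 0]], "xyz": [[0, 0, 0], [0, 0, -0.01], [0, 0, 0], [0, 0, 0], [0, 0, 0]], "grip": [0.4, 0.4, 0.4, 0.3, 0], "force": 60}}

```text
t: 9.75
tcp_pos: [0.4916, -0.0027, 0.0366]
eef_rot: [0.0, 0.426, 0.905, 0.0]
contact_force: [0.7, 0.3, 1.0]
opening: 0.145
grip_force: 2.1
```

Emit:
{"fn": "drive_tool", "kwargs": {"rot": [[0, 0, 0], [0, 0, 0], [0, 0, 0], [0, 0, 0], [0, 0, 0]], "xyz": [[0, 0, 0], [0, 0, 0], [0, 0, 0], [0, 0, 0], [0, 0, 0]], "grip": [0, 0, 0, 0, 0]}}

```text
t: 10.25
tcp_pos: [0.4916, -0.0027, 0.0365]
eef_rot: [0.0, 0.426, 0.905, 0.0]
contact_force: [0.1, 0.2, 4.9]
opening: 0.129
grip_force: 63.2
```

Emit:
{"fn": "drive_tool", "kwargs": {"rot": [[0, 0, 0], [0, 0, 0], [0, 0, 0], [0, 0, 0], [0, 0, 0]], "xyz": [[0, 0, 0.06], [0, 0, 0.13], [0, 0, 0.165], [0, 0, 0.165], [0, 0, 0.165]], "grip": [0, 0, 0, 0, 0]}}

```text
t: 10.75
tcp_pos: [0.4906, -0.0027, 0.2088]
eef_rot: [-0.001, 0.426, 0.905, -0.0]
contact_force: [1.4, -0.8, -1.0]
opening: 0.127
grip_force: 62.0
```

Emit:
{"fn": "drive_tool", "kwargs": {"rot": [[0.00136, -0.0389, 0], [0.00136, -0.0389, 0], [0.00136, -0.0389, 0], [0.00136, -0.0389, 0], [0.00136, -0.0389, 0]], "xyz": [[-0.0097, -0.113, 0], [-0.0097, -0.113, 0], [-0.0097, -0.113, 0], [-0.0097, -0.113, 0], [-0.0097, -0.113, 0]], "grip": [0, 0, 0, 0, 0]}}

```text
t: 11.25
tcp_pos: [0.4786, -0.145, 0.2074]
eef_rot: [0.136, 0.421, 0.894, 0.07]
contact_force: [0.5, 0.5, -2.0]
opening: 0.128
grip_force: 62.1
```

Emit:
{"fn": "drive_tool", "kwargs": {"rot": [[0.00136, -0.0389, 0], [0.00136, -0.0389, 0], [0.00136, -0.0389, 0], [0.00136, -0.0389, 0], [0.00136, -0.0389, 0]], "xyz": [[-0.0097, -0.113, 0], [-0.0097, -0.113, 0], [-0.0097, -0.113, 0], [-0.0097, -0.113, 0], [-0.0097, -0.113, 0]], "grip": [0, 0, 0, 0, 0]}}

```text
t: 11.75
tcp_pos: [0.4667, -0.283, 0.2091]
eef_rot: [0.263, 0.406, 0.864, 0.137]
contact_force: [11.5, -9.5, 0.7]
opening: 0.131
grip_force: 62.1
```

Emit:
{"fn": "drive_tool", "kwargs": {"rot": [[0, 0, 0], [0, 0, 0], [0, 0, 0], [0, 0, 0], [0, 0, 0]], "xyz": [[0, 0, 0], [0, 0, 0], [0, 0, 0], [0, 0, 0], [0, 0, 0]], "grip": [0, 0, 0, 0, 0]}}

```text
t: 12.25
tcp_pos: [0.4684, -0.281, 0.2095]
eef_rot: [0.263, 0.405, 0.865, 0.137]
contact_force: [-0.8, 0.0, -2.6]
opening: 0.129
grip_force: 62.2
```

```bash
cat >> h.py <<'E'
from scipy.spatial.transform import Rotation as R
M=np.array([.517,-.284,.137]);yaw=np.radians(2.);s,c=np.sin(np.radians(35)),np.cos(np.radians(35))
Rs=R.from_euler('z',yaw).as_matrix()@np.array([[c,0,-s],[0,1,0],[s,0,c]])
def st():
    o=observe();Rt=R.from_quat(np.roll(o['eef_rot'],-1)).as_matrix()
    print('t',o['t'],'tcp in shield mm',(Rs.T@(np.array(o['tcp_pos'])-M)*1e3).round(1),'toolz',(Rs.T@Rt[:,2]).round(3),'ang_y',np.degrees(np.arctan2(*(Rs.T@Rt[:,1])[1::-1])).round(1),'F',(Rs.T@np.array(o['contact_force'])).round(1),'Tq',(Rs.T@np.array(o['wrist_torque'])).round(2),'q',np.round(o['joint_pos'],2),'op',o['opening'])
    return o,Rt
E
python3 - <<'E'
from h import *
o,Rt=st(); print(Rs.round(3).tolist())
for f in('side','top'):
    im,d=grab(f);W=cloud(f,d);V=(W-M)@Rs   # shield frame
    hsv=cv2.cvtColor(im,cv2.COLOR_RGB2HSV); dark=(hsv[...,2]<110)&(hsv[...,1]<120)
    a=V[(abs(V[...,0])<.05)&(abs(V[...,1])<.05)&(V[...,2]>.03)&(V[...,2]<.09)]
    print(f,len(a))
    for lo,hi in((.04,.076),(.076,.086)):
        b=a[(a[:,2]>lo)&(a[:,2]<hi)]
        if len(b): print(lo,len(b),b.min(0).round(4),b.max(0).round(4))
    br=(hsv[...,0]>8)&(hsv[...,0]<28)&(hsv[...,1]>130)
    e=V[br&(abs(V[...,0])<.035)&(abs(V[...,1])<.035)&(V[...,2]>-.012)&(V[...,2]<.003)];print('rim',len(e),e.min(0).round(4),e.max(0).round(4))
S=np.load('side.npz')['im'][130:250,170:310];T=np.load('top.npz')['im'][110:230,260:360]
cv2.imwrite('pics/ins.png',np.hstack([cv2.resize(S,(420,360),interpolation=2),cv2.resize(T,(300,360),interpolation=2)])[...,::-1])
E
```

```text
t 12.25 tcp in shield mm [ 1.9  4.7 87.2] toolz [-0.01   0.004 -1.   ] ang_y 37.8 F [-2.1  0.1 -1.6] Tq [0.02 0.82 0.01] q [ 1.42  0.4  -0.95  2.23 -0.13  0.17  1.41] op 0.12926750315004573
[[0.819, -0.035, -0.573], [0.029, 0.999, -0.02], [0.574, 0.0, 0.819]]
side 235
0.04 126 [-0.0142  0.0033  0.0517] [0.0214 0.023  0.0758]
0.076 99 [-0.0186 -0.0104  0.076 ] [0.0269 0.0277 0.086 ]
rim 183 [-0.0248 -0.0239 -0.0118] [0.0334 0.0261 0.0029]
top 91
0.04 18 [ 0.0112 -0.0083  0.0564] [0.0194 0.0178 0.0656]
0.076 62 [-0.0125 -0.0164  0.0805] [0.0246 0.0153 0.0858]
rim 85 [-0.0103 -0.0255 -0.0083] [0.0334 0.0208 0.0029]
```

View pics/ins.png

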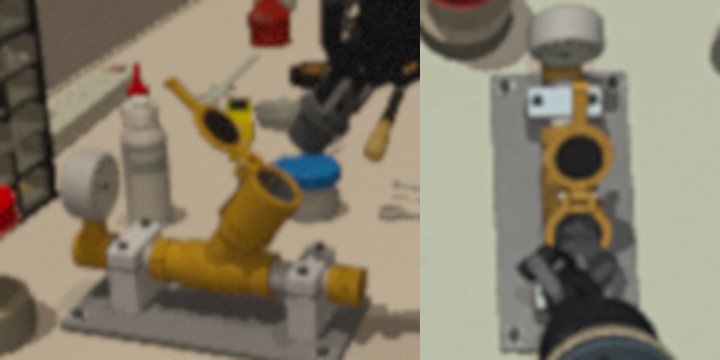

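The picture shows the key held tilted above the open mouth. In the side view it is at (320,125) with the bore at (280,185), and the axes are roughly parallel. Joint 6 is at its lower bound, leaving an offset of about 4.7 mm in y. I'll approach along the axis and watch that offset.

Emit:
{"fn": "drive_tool", "kwargs": {"rot": [[0, 0, 0], [0, 0, 0], [0, 0, 0], [0, 0, 0], [0, 0, 0]], "xyz": [[0.009, -0.0035, -0.0154], [0.009, -0.0035, -0.0154], [0.009, -0.0035, -0.0154], [0.009, -0.0035, -0.0154], [0.009, -0.0035, -0.0154]], "grip": [0, 0, 0, 0, 0]}}

```text
t: 12.85
tcp_pos: [0.4769, -0.2847, 0.1904]
eef_rot: [0.26, 0.406, 0.866, 0.137]
contact_force: [-0.5, 0.2, -1.6]
opening: 0.128
grip_force: 62.2
```

```bash
python3 -c "
from h import *
st()"
```

```text
t 12.85 tcp in shield mm [-2.2  0.7 66.8] toolz [-0.015  0.007 -1.   ] ang_y 37.6 F [-1.3  0.2 -1.1] Tq [-0.03  0.77  0.01] q [ 1.21  0.39 -0.67  2.23 -0.8   0.17  2.09] op 0.12811000079966448
```

Emit:
{"fn": "drive_tool", "kwargs": {"rot": [[0, -0.002, 0], [0, -0.002, 0], [0, -0.002, 0], [0, -0.002, 0], [0, -0.002, 0]], "xyz": [[0.0128, -0.0004, -0.0145], [0.0128, -0.0004, -0.0145], [0.0128, -0.0004, -0.0145], [0.0128, -0.0004, -0.0145], [0.0128, -0.0004, -0.0145]], "grip": [0, 0, 0, 0, 0]}}

```text
t: 13.35
tcp_pos: [0.4932, -0.2879, 0.1769]
eef_rot: [0.263, 0.405, 0.864, 0.142]
contact_force: [-0.6, -0.4, -1.3]
opening: 0.127
grip_force: 62.1
```

```bash
cat >> h.py <<'E'
def keymeas():
    # key flange and hub pixels in shield frame, plus side crop
    o,Rt=st(); t=np.array(o['tcp_pos']); V0=Rs.T@(t-M)
    for f in('side','top'):
        im,d=grab(f);W=cloud(f,d); K=(W-t)@np.c_[Rs[:,0],Rs[:,1],Rs[:,2]] # about tcp, shield axes
        hsv=cv2.cvtColor(im,cv2.COLOR_RGB2HSV); nb=~((hsv[...,0]>8)&(hsv[...,0]<28)&(hsv[...,1]>110))
        fl=(abs(K[...,0])<.035)&(abs(K[...,1])<.035)&(K[...,2]>-.010)&(K[...,2]<-.001)&nb
        hb=(abs(K[...,0])<.03)&(abs(K[...,1])<.03)&(K[...,2]>-.033)&(K[...,2]<-.012)&nb
        for n,m,r in(('flange',fl,.0235),('hub',hb,.018)):
            p=K[m][:,:2]
            if len(p)<12: continue
            from scipy.optimize import least_squares
            q=p
            s=least_squares(lambda c:np.hypot(*(q-c).T)-r,[0,0],loss='soft_l1',f_scale=.001) if n=='hub' else None
            print(f,n,len(p),'x',p[:,0].min().round(4),p[:,0].max().round(4),'y',p[:,1].min().round(4),p[:,1].max().round(4),'fit',s.x.round(4) if s else '')
E
python3 -c "
from h import *
keymeas()
S=np.load('side.npz')['im'][150:220,215:305];T=np.load('top.npz')['im'][150:220,275:345]
cv2.imwrite('pics/ins2.png',np.hstack([cv2.resize(S,(450,350),interpolation=2),cv2.resize(T,(350,350),interpolation=2)])[...,::-1])
"
```

```text
t 13.35 tcp in shield mm [ 3.3 -3.  46.4] toolz [-0.005  0.012 -1.   ] ang_y 37.5 F [-1.3 -0.4 -0.7] Tq [-0.03  0.81  0.01] q [ 1.12  0.42 -0.57  2.22 -1.09  0.17  2.37] op 0.1271526003200397
side flange 93 x -0.021 0.0242 y -0.0138 0.0224 fit 
side hub 106 x -0.016 0.0191 y -0.0001 0.0208 fit [ 0.0016 -0.0016]
top flange 55 x -0.0136 0.0226 y -0.0221 0.0088 fit 
top hub 15 x 0.0114 0.0179 y -0.0088 0.0111 fit [-0.0005 -0.0014]
```

View pics/ins2.png

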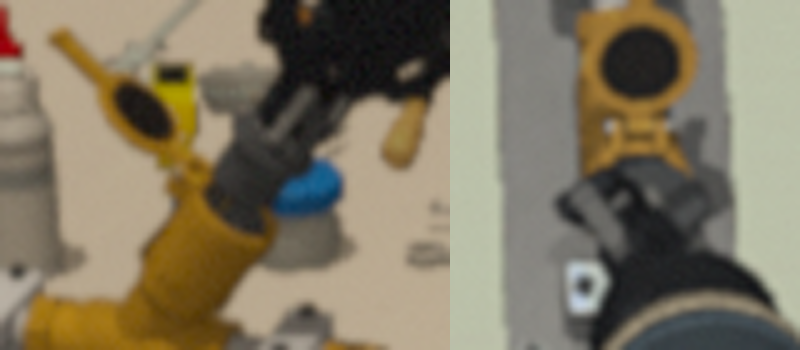

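The picture shows the key's hub just above the mouth, but joints 5 and 6 are both at their limits, so the pose is only partly reached (x +3, y -3 mm). I'll fit a kinematic model from the logged states to find a posture that works.

```bash
cat > kin.py <<'E'
import numpy as np, itertools
from scipy.optimize import least_squares
from scipy.spatial.transform import Rotation as R
from h import *
D=[([1.023,.576,.025,1.438,-.015,1.129,-.056],[.302,-.603,.231],[-.001,.973,.23,0]),
([.309,.605,.096,1.511,-.066,1.022,-1.112],[.6096,-.2828,.1884],[.001,1,.018,.003]),
([.294,.302,-.507,1.864,.17,1.018,.407],[.4885,-.003,.2562],[0,.427,.904,0]),
([1.42,.4,-.95,2.23,-.13,.17,1.41],[.4684,-.281,.2095],[.263,.405,.865,.137]),
([1.21,.39,-.67,2.23,-.8,.17,2.09],[.4769,-.2847,.1904],[.26,.406,.866,.137]),
([1.12,.42,-.57,2.22,-1.09,.17,2.37],[.4932,-.2879,.1769],[.263,.405,.864,.142])]
lo=np.array([-2.76,-.34,-1.52,.19,-1.09,.17,-2.82]);hi=np.array([2.76,2.15,1.57,2.46,4.23,1.99,2.82])
z=lambda a:R.from_euler('z',a).as_matrix()
y=lambda a:R.from_euler('y',a).as_matrix()
def fk(q,p,s):
    yaw,h,L1,L2,L3,a1,a2,a3,o7,a0,l=p
    A=z(yaw+s[0]*q[0]); P=A@[a0,0,h]
    A=A@y(q[1])@z(s[1]*q[2]); P=P+A@[a1,l,L1]
    A=A@y(q[3]); P=P+A@[a2,0,0]
    A=A@z(s[2]*q[4]); P=P+A@[0,0,L2]
    A=A@y(q[5]); P=P+A@[a3,0,0]
    A=A@z(s[3]*q[6]+o7); P=P+A@[0,0,L3]
    return P,A
def err(p,s,reg=.02):
    e=[]
    for q,t,w in D:
        P,A=fk(q,p,s);B=R.from_quat(np.roll(w,-1)).as_matrix()
        e+=list((P-t)*10)+list(R.from_matrix(A@B.T).as_rotvec())
    return np.r_[e,reg*np.array(p)[[5,6,7,9,10]]]
def fit():
    best=None
    for s in itertools.product([-1],[1,-1],[1,-1],[1,-1]):
        for o in(1.57,-1.57,0,3.1):
            r=least_squares(err,[0,.35,.4,.4,.3,0,0,0,o,0,0],args=(s,))
            if best is None or r.cost<best[0]: best=(r.cost,r.x,s)
    return best
E
python3 - <<'E'
from kin import *
c,p,s=fit();print(c,p.round(4),s);e=err(p,s)[:36].reshape(6,6);print((e*[100,100,100,1000,1000,1000]).round(1))
np.savez('kin.npz',p=p,s=s)
def ik(ang,zt,q0s,x=0,yy=0):
    out=[]
    B=Rs@np.array([[0,0,0],[0,0,0],[0,0,0.]])
    a=np.radians(ang);ty=np.array([np.cos(a),np.sin(a),0]);tz=np.array([0,0,-1.]);B=Rs@np.c_[np.cross(ty,tz),ty,tz]
    t=M+Rs@[x,yy,zt]
    for q0 in q0s:
        f=lambda q:np.r_[(fk(q,p,s)[0]-t)*10,R.from_matrix(fk(q,p,s)[1]@B.T).as_rotvec(),.0005*(q-q0)]
        r=least_squares(f,np.clip(q0,lo+.01,hi-.01),bounds=(lo,hi)); e=f(r.x)
        if np.linalg.norm(e[:6])<.02: out.append(r.x)
    return out
rng=np.random.default_rng(1)
for ang in(37.5,-60,-142.5,217.5):
  for zt in(46,8.5):
    S=ik(ang,zt/1e3,[lo+(hi-lo)*rng.random(7) for _ in range(40)])
    S=sorted(S,key=lambda q:q[2]); print(ang,zt,len(S))
    for q in S[::max(1,len(S)//6)]: print('  ',q.round(2))
E
```

```text
0.0008711702891759371 [-1.2000e-03  2.6880e-01  6.1000e-01  4.0010e-01  3.6390e-01 -3.4000e-03
  1.8400e-02  3.6000e-03  1.5672e+00 -4.6000e-03 -4.5900e-02] (-1, -1, -1, -1)
[[  0.3  -1.   -0.2  -0.9   0.2   2.5]
 [ -0.9   0.6   0.4   0.9  -0.8   3. ]
 [ -0.3   0.7  -0.1   0.5  -0.1   4.5]
 [  0.1   1.1  -2.3   0.2   0.4   2.1]
 [  0.3  -0.4   0.7  -4.   -1.9  -2.4]
 [ -0.4  -1.3   1.6   1.1  -0.1 -13.8]]
37.5 46 20
   [ 1.61  0.77 -1.52  2.25  1.37  0.55 -0.09]
   [ 1.51  0.6  -1.24  2.25  1.25  0.28  0.02]
   [ 1.43  0.54 -1.09  2.24  1.1   0.17  0.18]
   [ 1.43  0.54 -1.09  2.24  1.1   0.17  0.18]
   [ 1.11  0.42 -0.56  2.23 -1.09  0.17  2.38]
   [ 1.11  0.42 -0.56  2.23 -1.09  0.17  2.38]
   [ 1.11  0.42 -0.56  2.23 -1.09  0.17  2.38]
37.5 8.5 9
   [ 1.53  0.88 -1.52  2.25  1.52  0.64 -0.21]
   [ 1.53  0.88 -1.52  2.25  1.52  0.64 -0.21]
   [ 1.53  0.88 -1.52  2.25  1.52  0.64 -0.21]
   [ 1.46  0.73 -1.29  2.25  1.53  0.41 -0.24]
   [ 1.39  0.64 -1.12  2.25  1.56  0.26 -0.28]
   [ 1.32  0.6  -1.    2.25  1.61  0.17 -0.33]
   [ 1.32  0.6  -1.    2.25  1.61  0.17 -0.33]
   [ 1.32  
[... 1570 characters left out ...]
1.07  2.23  0.96  0.17 -2.82]
   [ 1.43  0.53 -1.07  2.23  0.96  0.17 -2.82]
   [ 1.43  0.53 -1.07  2.23  0.96  0.17 -2.82]
   [ 1.11  0.42 -0.56  2.23 -1.09  0.17 -0.76]
   [ 1.11  0.42 -0.56  2.23 -1.09  0.17 -0.76]
   [ 1.11  0.42 -0.56  2.23 -1.09  0.17 -0.76]
   [ 1.11  0.42 -0.56  2.23 -1.09  0.17 -0.76]
   [ 1.11  0.42 -0.56  2.23 -1.09  0.17 -0.76]
   [ 1.11  0.42 -0.56  2.23 -1.09  0.17 -0.76]
217.5 8.5 18
   [ 1.33  0.6  -1.01  2.25  1.61  0.18  2.82]
   [ 1.32  0.6  -1.    2.25  1.61  0.17  2.82]
   [ 1.32  0.6  -1.    2.25  1.61  0.17  2.82]
   [ 0.99  0.49 -0.46  2.26  4.23  0.17  0.19]
   [ 0.99  0.49 -0.46  2.26  4.23  0.17  0.19]
   [ 0.99  0.49 -0.46  2.26  4.23  0.17  0.19]
```

The model fits to 1–2 mm. There is a good posture family with j3≈-1.2, j5≈1.4 and j6≈0.3. I'll simulate the arm's local IK, check it against the log, and search for a detour that leads into that family.

```bash
cat > sim.py <<'E'
from kin import *
_=np.load('kin.npz');p,s=_['p'],_['s']
mid=(lo+hi)/2
def step(q,t,B,mu=0.,n=1):
    f=lambda x:np.r_[(fk(x,p,s)[0]-t)*10,R.from_matrix(fk(x,p,s)[1]@B.T).as_rotvec()*2,.003*(x-q),mu*(x-mid)]
    r=least_squares(f,np.clip(q,lo+1e-6,hi-1e-6),bounds=(lo,hi),max_nfev=40);e=f(r.x);return r.x,np.linalg.norm(e[:3])*100,np.linalg.norm(e[3:6])/2
def path(q,t1,B1,n,mu=0.):
    t0,B0=fk(q,p,s);rv=R.from_matrix(B1@B0.T).as_rotvec()
    em=0
    for k in range(1,n+1):
        q,e,er=step(q,t0+(t1-t0)*k/n,R.from_rotvec(rv*k/n).as_matrix()@B0,mu);em=max(em,e,er*100)
    return q,e,er,em
def tgt(ang,zt,x=0,yy=0):
    a=np.radians(ang);ty=np.array([np.cos(a),np.sin(a),0]);tz=np.array([0,0,-1.]);return M+Rs@[x,yy,zt],Rs@np.c_[np.cross(ty,tz),ty,tz]
E
timeout 500 python3 - <<'E'
from sim import *
q3=np.array(D[2][0]);Q=lambda i:R.from_quat(np.roll(D[i][2],-1)).as_matrix()
for mu in(0,.001):
    q,*_=path(q3,np.array([.4916,-.0027,.0365]),Q(2),6,mu);q,*_=path(q,np.array([.4906,-.0027,.2088]),Q(2),5,mu)
    a=path(q,np.array([.4674,-.2857,.2078]),Q(3),10,mu);b=path(a[0],np.array(D[4][1]),Q(4),4,mu);c_=path(b[0],np.array(D[5][1]),Q(5),4,mu)
    print(mu,q.round(2),'\n',a[0].round(2),b[0].round(2),c_[0].round(2))
q0=np.array(D[5][0])
qa,*_=path(q0,*tgt(37.5,.09),5); print('hover',qa.round(2))
H=tgt(37.5,.09)
for rx in(-30,0,30):
  for ry in(0,20,40):
    for rz in (0,):
      for dy in(0,.1,-.1):
        Bm=R.from_rotvec(np.radians([rx,ry,rz])).as_matrix()@H[1]; tm=H[0]+[0,dy,.04]
        q1,e1,r1,m1=path(qa,tm,Bm,6);q2,e2,r2,m2=path(q1,*H,6);q3_,e3,r3,m3=path(q2,*tgt(37.5,.0085),6)
        print(rx,ry,dy,'|',q1.round(2),round(m1,1),'|',q2.round(2),round(e2,1),'|',q3_.round(2),round(m3,1))
E
```

```text
0 [ 0.26  0.36 -0.47  1.93  0.2   0.9   0.37] 
 [ 1.45  0.41 -0.98  2.22 -0.06  0.18  1.35] [ 1.46  0.48 -1.06  2.23  0.55  0.17  0.74] [ 1.43  0.54 -1.07  2.22  0.87  0.17  0.42]
0.001 [ 0.37  0.37 -0.63  1.93  0.27  0.93  0.29] 
 [ 1.53  0.45 -1.12  2.22  0.4   0.2   0.88] [ 1.48  0.49 -1.1   2.23  0.67  0.19  0.61] [ 1.43  0.54 -1.07  2.22  0.87  0.17  0.42]
hover [ 1.12  0.33 -0.5   2.23 -1.03  0.28  2.32]
-30 0 0 | [-0.38  0.28  0.96  2.27 -1.09  0.17  2.37] 14.7 | [ 1.06  0.32 -0.41  2.23 -1.09  0.3   2.39] 0.0 | [ 1.01  0.48 -0.48  2.18 -1.09  0.17  2.38] 5.2
-30 0 0.1 | [-0.95  0.4   1.35  2.35 -1.09  0.17  2.13] 13.3 | [ 1.06  0.32 -0.41  2.23 -1.09  0.3   2.39] 0.0 | [ 1.01  0.48 -0.48  2.18 -1.09  0.17  2.38] 5.2
-30 0 -0.1 | [ 0.38  0.26  0.34  2.17 -1.09  0.17  2.58] 12.8 | [ 1.06  0.32 -0.41  2.23 -1.09  0.3   2.39] 0.0 | [ 1.01  0.48 -0.48  2.18 -1.09  0.17  2.38] 5.2
-30 20 0 | [-0.51  0.38  0.99  2.16 -0.02  0.32  1.24] 0.0 | [ 1.06  0.32 -0.41  2.23 -1.09  0.3   2.39] 0.0 | [ 1.01  0.48 -0.48  2.18 -1.09  0.17  2.38] 5.2
-30 20 0.1 | [-0.88  0.43  1.18  2.2  -0.02  
[... 2918 characters left out ...]
 2.26] 0.0 | [ 1.01  0.48 -0.48  2.18 -1.09  0.17  2.38] 5.2
30 20 -0.1 | [ 0.99  0.59 -0.11  1.52 -0.49  1.29  1.61] 0.0 | [ 1.17  0.33 -0.55  2.23 -0.97  0.26  2.27] 0.0 | [ 1.01  0.48 -0.48  2.18 -1.09  0.17  2.38] 5.2
30 40 0 | [ 0.71  0.59 -0.03  1.49 -0.34  1.46  1.31] 0.0 | [ 1.19  0.33 -0.59  2.23 -0.93  0.25  2.23] 0.0 | [ 1.01  0.48 -0.48  2.18 -1.09  0.17  2.38] 5.2
30 40 0.1 | [ 0.62  0.5  -0.08  1.66 -0.37  1.33  1.22] 0.0 | [ 1.21  0.34 -0.61  2.23 -0.91  0.24  2.21] 0.0 | [ 1.01  0.48 -0.48  2.18 -1.09  0.17  2.38] 5.2
30 40 -0.1 | [ 0.8   0.7  -0.    1.27 -0.31  1.59  1.38] 0.0 | [ 1.2   0.33 -0.59  2.23 -0.93  0.25  2.22] 0.0 | [ 1.01  0.48 -0.48  2.18 -1.09  0.17  2.38] 5.2
```

```bash
cat > srch2.py <<'E'
from sim import *
import multiprocessing as mp,time
q0=np.array(D[5][0]); H=tgt(37.5,.09); BK=R.from_quat(np.roll(D[2][2],-1)).as_matrix()
def pre(mu=0):
    qa=path(q0,*H,4,mu)[0]; return path(qa,np.array([.4906,-.0027,.25]),BK,10,mu)[0]
def run(v,mu=0,n=8):
    dx,dy,dz,rx,ry,rz=v
    Bm=R.from_rotvec(np.radians([0,0,rz])).as_matrix()@R.from_rotvec(np.radians([rx,ry,0])).as_matrix()@H[1]; tm=H[0]+[dx,dy,dz]
    q1,e1,r1,m1=path(run.qk,tm,Bm,n,mu);q2,e2,r2,m2=path(q1,*H,n,mu);q3,e3,r3,m3=path(q2,*tgt(37.5,.0085),4,mu)
    return v,q1,m1,q2,max(e2,r2*100),m2,q3,m3
run.qk=pre()
if __name__=='__main__':
    print('K',run.qk.round(2))
    rng=np.random.default_rng(5)
    V=[np.array([rng.uniform(-.05,.1),rng.uniform(0,.3),rng.uniform(0,.1),rng.uniform(-40,40),rng.uniform(-10,35),rng.uniform(-70,70)]).round(2) for _ in range(400)]
    t=time.time()
    with mp.Pool() as P:
        good=[]
        for r in P.imap_unordered(run,V):
            if r[3][4]>.5 and r[4]<1 and r[2]<1 and r[5]<1: good.append(r)
            if time.time()-t>330: break
    good.sort(key=lambda r:-r[3][4]); print(len(good))
    for r in good[:12]: print(r[0].round(2),'|',r[1].round(2),round(r[2],1),'|',r[3].round(2),round(r[5],1),'|',r[6].round(2),round(r[7],1))
E
OMP_NUM_THREADS=1 timeout 500 python3 srch2.py
```

```text
K [-0.15  0.3   0.08  1.87 -0.03  0.98  0.63]
72
[ 7.000e-02  1.700e-01  5.000e-02  5.670e+00 -5.030e+00 -5.473e+01] | [-0.93  0.38  0.89  2.23  0.88  0.34 -1.23] 0.0 | [ 1.71  0.64 -1.52  2.24  1.09  0.45  0.17] 0.0 | [ 1.48  0.74 -1.32  2.25  1.53  0.43 -0.23] 0.0
[ 1.000e-01  1.100e-01  3.000e-02  1.649e+01 -6.900e+00 -5.015e+01] | [ 0.09  0.28 -0.12  2.35  2.01  0.46 -2.2 ] 0.0 | [ 1.71  0.64 -1.52  2.24  1.09  0.45  0.17] 0.0 | [ 1.48  0.74 -1.32  2.25  1.53  0.43 -0.23] 0.0
[  0.08   0.25   0.09 -31.11  -7.46  35.21] | [ 1.27  0.29 -1.52  2.45  2.25  0.39 -0.76] 0.0 | [ 1.71  0.64 -1.52  2.24  1.09  0.45  0.17] 0.0 | [ 1.48  0.74 -1.32  2.25  1.53  0.43 -0.23] 0.0
[ 4.000e-02  1.400e-01  7.000e-02  1.360e+01 -9.400e-01 -6.394e+01] | [-0.78  0.21  0.73  2.25  0.95  0.44 -1.41] 0.0 | [ 1.7   0.63 -1.5   2.24  1.08  0.43  0.19] 0.0 | [ 1.47  0.73 -1.3   2.25  1.53  0.41 -0.24] 0.0
[ 6.000e-02  1.400e-01  6.000e-02  2.056e+01  8.120e+00 -6.778e+01] | [-0.71  0.25  0.84  2.2   0.34  0.26 -0.85] 0.0 | [ 1.7   0.63 -1.5   2.24  1.07  0.42  0.2 ] 0.0 | [ 1.46  0.72 -1.28  2.25  1.53  0
[... 762 characters left out ...]
.04  0.4   0.22] 0.0 | [ 1.44  0.7  -1.24  2.25  1.54  0.36 -0.25] 0.0
[-2.000e-02  2.000e-02  5.000e-02 -4.620e+00 -8.870e+00 -4.817e+01] | [-0.4   0.22  0.56  2.41  1.66  0.4  -1.56] 0.0 | [ 1.69  0.61 -1.46  2.24  1.04  0.39  0.23] 0.0 | [ 1.44  0.69 -1.23  2.25  1.54  0.35 -0.25] 0.0
[ 8.000e-02  1.300e-01  2.000e-02  2.960e+00  7.700e-01 -4.768e+01] | [-0.65  0.39  0.8   2.2   0.45  0.2  -0.55] 0.0 | [ 1.69  0.6  -1.46  2.24  1.03  0.39  0.23] 0.0 | [ 1.44  0.69 -1.22  2.25  1.54  0.34 -0.25] 0.0
[  0.09   0.13   0.06  -1.92  -6.94 -31.66] | [-0.56  0.26  0.62  2.27  1.49  0.22 -1.28] 0.0 | [ 1.69  0.6  -1.45  2.24  1.02  0.38  0.24] 0.0 | [ 1.43  0.68 -1.2   2.25  1.55  0.33 -0.25] 0.0
```

Emit:
{"fn": "drive_tool", "kwargs": {"rot": [[0, 0, 0], [0, 0, 0], [0, 0, 0], [0, 0, 0], [0, 0, 0]], "xyz": [[-0.0222, 0.0016, 0.027], [-0.0222, 0.0016, 0.027], [-0.0222, 0.0016, 0.027], [-0.0222, 0.0016, 0.027], [-0.0222, 0.0016, 0.027]], "grip": [0, 0, 0, 0, 0]}}

```text
t: 13.95
tcp_pos: [0.4642, -0.2862, 0.2114]
eef_rot: [0.263, 0.405, 0.864, 0.141]
contact_force: [0.3, 0.3, -1.7]
opening: 0.133
grip_force: 62.1
```

Emit:
{"fn": "drive_tool", "kwargs": {"rot": [[-0.00136, 0.0389, 0], [-0.00136, 0.0389, 0], [-0.00136, 0.0389, 0], [-0.00136, 0.0389, 0], [-0.00136, 0.0389, 0]], "xyz": [[0.01, 0.113, 0.016], [0.01, 0.113, 0.016], [0.01, 0.113, 0.016], [0.01, 0.113, 0.016], [0.01, 0.113, 0.016]], "grip": [0, 0, 0, 0, 0]}}

```text
t: 14.45
tcp_pos: [0.4756, -0.1659, 0.2268]
eef_rot: [0.149, 0.418, 0.892, 0.086]
contact_force: [-0.0, 0.7, -1.6]
opening: 0.132
grip_force: 62.1
```

Emit:
{"fn": "drive_tool", "kwargs": {"rot": [[-0.00136, 0.0389, 0], [-0.00136, 0.0389, 0], [-0.00136, 0.0389, 0], [-0.00136, 0.0389, 0], [-0.00136, 0.0389, 0]], "xyz": [[0.01, 0.113, 0.016], [0.01, 0.113, 0.016], [0.01, 0.113, 0.016], [0.01, 0.113, 0.016], [0.01, 0.113, 0.016]], "grip": [0, 0, 0, 0, 0]}}

```text
t: 14.95
tcp_pos: [0.4886, -0.0238, 0.2471]
eef_rot: [0.014, 0.425, 0.905, 0.017]
contact_force: [1.0, -0.5, -1.8]
opening: 0.129
grip_force: 62.1
```

Emit:
{"fn": "drive_tool", "kwargs": {"rot": [[0, 0, 0], [0, 0, 0], [0, 0, 0], [0, 0, 0], [0, 0, 0]], "xyz": [[0, 0, 0], [0, 0, 0], [0, 0, 0], [0, 0, 0], [0, 0, 0]], "grip": [0, 0, 0, 0, 0]}}

```text
t: 15.45
tcp_pos: [0.4886, -0.0256, 0.2461]
eef_rot: [0.015, 0.426, 0.905, 0.018]
contact_force: [-0.5, -0.1, -1.2]
opening: 0.132
grip_force: 62.1
```

```bash
cat > srch3.py <<'E'
import srch2
from srch2 import *
o,Rt=st(); qk=np.array(o['joint_pos']); print(fk(qk,p,s)[0].round(4),o['tcp_pos'])
srch2.run.qk=qk; run.qk=qk
V=[[.08,.25,.09,-31,-7.5,35],[.05,.17,.07,-5.6,-8,-9.3],[.1,.11,.03,16.5,-7,-50],[.07,.17,.05,5.7,-5,-55],[.08,.13,.02,3,1,-48],[.03,.17,.09,-16,-9.5,-39],[.08,.25,.09,-31,-7.5,10],[.05,.25,.09,-20,-8,35],[.04,.07,.07,-4.3,-5.8,-16]]
J=[(np.array(v),mu,n) for v in V for mu,n in((0,8),(0,16),(.0005,16))]
def f(j): return j,run(*j)
with mp.Pool() as P:
    for j,r in P.imap(f,J): print(j[0],j[1:],'|',r[1].round(2),round(r[2],1),'|',r[3].round(2),round(r[5],1),'|',r[6].round(2),round(r[7],1))
E
OMP_NUM_THREADS=1 timeout 500 python3 srch3.py
```

```text
t 15.45 tcp in shield mm [ 46.8 259.2 100.5] toolz [-0.538  0.019 -0.843] ang_y 42.1 F [-1.2 -0.  -0.7] Tq [-0.02  0.07 -0.  ] q [-0.09  0.27  0.08  1.93 -0.05  0.91  0.71] op 0.13164936536085797
[ 0.4785 -0.0255  0.2483] [ 0.48863939 -0.02560005  0.24611617]
[  0.08   0.25   0.09 -31.    -7.5   35.  ] (0, 8) | [ 1.27  0.29 -1.52  2.45  2.25  0.39 -0.77] 0.0 | [ 1.71  0.64 -1.52  2.24  1.09  0.45  0.17] 0.0 | [ 1.48  0.74 -1.32  2.25  1.53  0.43 -0.23] 0.0
[  0.08   0.25   0.09 -31.    -7.5   35.  ] (0, 16) | [ 1.27  0.29 -1.52  2.45  2.25  0.39 -0.77] 0.0 | [ 1.7   0.63 -1.49  2.24  1.07  0.42  0.2 ] 0.0 | [ 1.46  0.72 -1.28  2.25  1.54  0.4  -0.24] 0.0
[  0.08   0.25   0.09 -31.    -7.5   35.  ] (0.0005, 16) | [ 1.27  0.29 -1.52  2.45  2.25  0.39 -0.77] 0.0 | [ 1.7   0.62 -1.48  2.24  1.05  0.41  0.21] 0.0 | [ 1.43  0.69 -1.21  2.25  1.54  0.34 -0.25] 0.0
[ 0.05  0.17  0.07 -5.6  -8.   -9.3 ] (0, 8) | [ 0.46  0.1  -0.48  2.41  1.98  0.23 -1.35] 0.0 | [ 1.7   0.62 -1.48  2.24  1.05  0.41  0.21] 0.0 | [ 1.45  0.71 -1.26  2.25  1.54  0.37 -0.24] 0.0
[ 0.05  0.17  0.07 -5.6  -8.   -9.3
[... 4093 characters left out ...]
 0.36 -0.78  2.23 -0.65  0.2   1.94] 0.2 | [ 1.01  0.48 -0.48  2.18 -1.09  0.17  2.38] 5.2
[  0.04   0.07   0.07  -4.3   -5.8  -16.  ] (0, 8) | [ 1.02  0.15 -0.83  2.32  1.57  0.17 -0.83] 0.0 | [ 1.7   0.62 -1.48  2.24  1.05  0.41  0.21] 0.0 | [ 1.45  0.71 -1.26  2.25  1.54  0.37 -0.24] 0.0
[  0.04   0.07   0.07  -4.3   -5.8  -16.  ] (0, 16) | [ 1.02  0.15 -0.83  2.32  1.57  0.17 -0.84] 0.0 | [ 1.7   0.62 -1.48  2.24  1.05  0.41  0.21] 0.0 | [ 1.45  0.71 -1.26  2.25  1.54  0.37 -0.24] 0.0
[  0.04   0.07   0.07  -4.3   -5.8  -16.  ] (0.0005, 16) | [ 1.02  0.15 -0.83  2.32  1.57  0.17 -0.84] 0.0 | [ 1.69  0.6  -1.45  2.24  1.02  0.38  0.25] 0.0 | [ 1.41  0.66 -1.16  2.25  1.55  0.29 -0.27] 0.0
```

```bash
cat > plan.py <<'E'
from sim import *
o=observe();t0=np.array(o['tcp_pos']);B0=R.from_quat(np.roll(o['eef_rot'],-1)).as_matrix()
def leg(t0,B0,t1,B1,n):
    print(n,'rows xyz',((t1-t0)/.25/n).round(4),'rot',(np.degrees(R.from_matrix(B1@B0.T).as_rotvec())/90/n).round(4))
def rot(rx,ry,rz,B): return R.from_rotvec(np.radians([0,0,rz])).as_matrix()@R.from_rotvec(np.radians([rx,ry,0])).as_matrix()@B
E
python3 - <<'E'
from plan import *
H=tgt(37.5,.09);A=(H[0]+[.03,.17,.09],rot(-16,-9.5,-39,H[1]))
print(A[0],A[1][:,2]);leg(t0,B0,*A,15);leg(*A,*H,25)
E
```

```text
[ 0.49540957 -0.11580158  0.30072368] [ 0.42242379 -0.58958282 -0.68844044]
15 rows xyz [ 0.0018 -0.0241  0.0146] rot [-0.0215 -0.0258 -0.0243]
25 rows xyz [-0.0048 -0.0272 -0.0144] rot [0.0083 0.0016 0.0172]
```

Emit:
{"fn": "drive_tool", "kwargs": {"rot": [[-0.0215, -0.0258, -0.0243], [-0.0215, -0.0258, -0.0243], [-0.0215, -0.0258, -0.0243], [-0.0215, -0.0258, -0.0243], [-0.0215, -0.0258, -0.0243]], "xyz": [[0.0018, -0.0241, 0.0146], [0.0018, -0.0241, 0.0146], [0.0018, -0.0241, 0.0146], [0.0018, -0.0241, 0.0146], [0.0018, -0.0241, 0.0146]], "grip": [0, 0, 0, 0, 0]}}

```text
t: 15.95
tcp_pos: [0.491, -0.0556, 0.2646]
eef_rot: [0.144, 0.503, 0.852, -0.017]
contact_force: [-0.1, -0.5, -1.6]
opening: 0.129
grip_force: 62.1
```

Emit:
{"fn": "drive_tool", "kwargs": {"rot": [[-0.0215, -0.0258, -0.0243], [-0.0215, -0.0258, -0.0243], [-0.0215, -0.0258, -0.0243], [-0.0215, -0.0258, -0.0243], [-0.0215, -0.0258, -0.0243]], "xyz": [[0.0018, -0.0241, 0.0146], [0.0018, -0.0241, 0.0146], [0.0018, -0.0241, 0.0146], [0.0018, -0.0241, 0.0146], [0.0018, -0.0241, 0.0146]], "grip": [0, 0, 0, 0, 0]}}

```text
t: 16.45
tcp_pos: [0.4933, -0.0856, 0.2829]
eef_rot: [0.269, 0.567, 0.777, -0.051]
contact_force: [0.2, -0.2, -0.7]
opening: 0.121
grip_force: 62.2
```

Emit:
{"fn": "drive_tool", "kwargs": {"rot": [[-0.0215, -0.0258, -0.0243], [-0.0215, -0.0258, -0.0243], [-0.0215, -0.0258, -0.0243], [-0.0215, -0.0258, -0.0243], [-0.0215, -0.0258, -0.0243]], "xyz": [[0.0018, -0.0241, 0.0146], [0.0018, -0.0241, 0.0146], [0.0018, -0.0241, 0.0146], [0.0018, -0.0241, 0.0146], [0.0018, -0.0241, 0.0146]], "grip": [0, 0, 0, 0, 0]}}

```text
t: 16.95
tcp_pos: [0.4956, -0.1156, 0.3011]
eef_rot: [0.386, 0.616, 0.681, -0.084]
contact_force: [0.3, 0.3, -1.9]
opening: 0.129
grip_force: 62.2
```

Run:
```python
from plan import *
q=np.array(o['joint_pos']);print(q.round(2),t0.round(4),fk(q,p,s)[0].round(4))
H=tgt(37.5,.09);leg(t0,B0,*H,25)
r=path(q,*H,16);print(r[0].round(2),r[1:]);r=path(q,*H,16,.0005);print(r[0].round(2),r[1:])
```

```text
[-0.66  0.17  0.3   2.27  1.11  0.84 -1.11] [ 0.4956 -0.1156  0.3011] [ 0.4795 -0.1276  0.3075]
25 rows xyz [-0.0048 -0.0272 -0.0145] rot [0.0083 0.0017 0.0172]
[ 1.69  0.61 -1.46  2.24  1.04  0.39  0.23] (np.float64(0.0019346400672352261), np.float64(7.78711928258753e-06), np.float64(0.003022172023605716))
[ 1.69  0.59 -1.44  2.24  1.01  0.37  0.25] (np.float64(0.0018176928928709368), np.float64(7.688232232130383e-06), np.float64(0.007722736831229186))
```

Emit:
{"fn": "drive_tool", "kwargs": {"rot": [[0.0083, 0.0017, 0.0172], [0.0083, 0.0017, 0.0172], [0.0083, 0.0017, 0.0172], [0.0083, 0.0017, 0.0172], [0.0083, 0.0017, 0.0172]], "xyz": [[-0.0048, -0.0272, -0.0145], [-0.0048, -0.0272, -0.0145], [-0.0048, -0.0272, -0.0145], [-0.0048, -0.0272, -0.0145], [-0.0048, -0.0272, -0.0145]], "grip": [0, 0, 0, 0, 0]}}

```text
t: 17.45
tcp_pos: [0.4893, -0.1496, 0.2825]
eef_rot: [0.365, 0.58, 0.728, -0.039]
contact_force: [0.3, -0.3, -2.2]
opening: 0.13
grip_force: 62.2
```

Emit:
{"fn": "drive_tool", "kwargs": {"rot": [[0.0083, 0.0017, 0.0172], [0.0083, 0.0017, 0.0172], [0.0083, 0.0017, 0.0172], [0.0083, 0.0017, 0.0172], [0.0083, 0.0017, 0.0172]], "xyz": [[-0.0048, -0.0272, -0.0145], [-0.0048, -0.0272, -0.0145], [-0.0048, -0.0272, -0.0145], [-0.0048, -0.0272, -0.0145], [-0.0048, -0.0272, -0.0145]], "grip": [0, 0, 0, 0, 0]}}

```text
t: 17.95
tcp_pos: [0.4832, -0.1836, 0.2644]
eef_rot: [0.343, 0.54, 0.768, 0.005]
contact_force: [0.8, 0.4, -1.8]
opening: 0.13
grip_force: 62.2
```

Emit:
{"fn": "drive_tool", "kwargs": {"rot": [[0.0083, 0.0017, 0.0172], [0.0083, 0.0017, 0.0172], [0.0083, 0.0017, 0.0172], [0.0083, 0.0017, 0.0172], [0.0083, 0.0017, 0.0172]], "xyz": [[-0.0048, -0.0272, -0.0145], [-0.0048, -0.0272, -0.0145], [-0.0048, -0.0272, -0.0145], [-0.0048, -0.0272, -0.0145], [-0.0048, -0.0272, -0.0145]], "grip": [0, 0, 0, 0, 0]}}

```text
t: 18.45
tcp_pos: [0.4795, -0.2059, 0.2504]
eef_rot: [0.326, 0.513, 0.793, 0.032]
contact_force: [-0.2, -0.6, -1.6]
opening: 0.13
grip_force: 62.2
```

Emit:
{"fn": "drive_tool", "kwargs": {"rot": [[0.0083, 0.0017, 0.0172], [0.0083, 0.0017, 0.0172], [0.0083, 0.0017, 0.0172], [0.0083, 0.0017, 0.0172], [0.0083, 0.0017, 0.0172]], "xyz": [[-0.0048, -0.0272, -0.0145], [-0.0048, -0.0272, -0.0145], [-0.0048, -0.0272, -0.0145], [-0.0048, -0.0272, -0.0145], [-0.0048, -0.0272, -0.0145]], "grip": [0, 0, 0, 0, 0]}}

```text
t: 18.95
tcp_pos: [0.4758, -0.2251, 0.2363]
eef_rot: [0.309, 0.489, 0.814, 0.052]
contact_force: [0.4, 0.4, -2.4]
opening: 0.128
grip_force: 62.2
```

Emit:
{"fn": "drive_tool", "kwargs": {"rot": [[0.0083, 0.0017, 0.0172], [0.0083, 0.0017, 0.0172], [0.0083, 0.0017, 0.0172], [0.0083, 0.0017, 0.0172], [0.0083, 0.0017, 0.0172]], "xyz": [[-0.0048, -0.0272, -0.0145], [-0.0048, -0.0272, -0.0145], [-0.0048, -0.0272, -0.0145], [-0.0048, -0.0272, -0.0145], [-0.0048, -0.0272, -0.0145]], "grip": [0, 0, 0, 0, 0]}}

```text
t: 19.45
tcp_pos: [0.4693, -0.2598, 0.2179]
eef_rot: [0.283, 0.443, 0.845, 0.096]
contact_force: [0.2, 0.4, -2.0]
opening: 0.128
grip_force: 62.2
```

Run:
```python
from plan import *
st()
leg(t0,B0,*tgt(37.5,.046),5)
```

```text
t 19.45 tcp in shield mm [ 8.1 25.8 93.1] toolz [-0.013 -0.109 -0.994] ang_y 34.4 F [-1.   0.4 -1.8] Tq [ 0.11  0.9  -0.04] q [ 1.46  0.38 -1.16  2.3   1.23  0.2  -0.12] op 0.12811648875523587
5 rows xyz [ 0.017  -0.0201 -0.0346] rot [ 0.0077 -0.0011  0.0133]
```

Run:
```python
from plan import *
leg(t0,B0,*tgt(37.5,.062),10)
```

```text
10 rows xyz [ 0.0048 -0.0102 -0.012 ] rot [ 0.0039 -0.0005  0.0066]
```

Emit:
{"fn": "drive_tool", "kwargs": {"rot": [[0.0039, -0.0005, 0.0066], [0.0039, -0.0005, 0.0066], [0.0039, -0.0005, 0.0066], [0.0039, -0.0005, 0.0066], [0.0039, -0.0005, 0.0066]], "xyz": [[0.0048, -0.0102, -0.012], [0.0048, -0.0102, -0.012], [0.0048, -0.0102, -0.012], [0.0048, -0.0102, -0.012], [0.0048, -0.0102, -0.012]], "grip": [0, 0, 0, 0, 0]}}

```text
t: 19.95
tcp_pos: [0.4765, -0.2711, 0.2027]
eef_rot: [0.275, 0.424, 0.855, 0.117]
contact_force: [-0.6, -0.9, -2.1]
opening: 0.129
grip_force: 62.2
```

Emit:
{"fn": "drive_tool", "kwargs": {"rot": [[0.0039, -0.0005, 0.0066], [0.0039, -0.0005, 0.0066], [0.0039, -0.0005, 0.0066], [0.0039, -0.0005, 0.0066], [0.0039, -0.0005, 0.0066]], "xyz": [[0.0048, -0.0102, -0.012], [0.0048, -0.0102, -0.012], [0.0048, -0.0102, -0.012], [0.0048, -0.0102, -0.012], [0.0048, -0.0102, -0.012]], "grip": [0, 0, 0, 0, 0]}}

```text
t: 20.45
tcp_pos: [0.4823, -0.2843, 0.1877]
eef_rot: [0.267, 0.407, 0.863, 0.138]
contact_force: [-0.2, -0.9, -2.2]
opening: 0.131
grip_force: 62.2
```

Emit:
{"fn": "drive_tool", "kwargs": {"rot": [[0, 0, 0], [0, 0, 0], [0, 0, 0], [0, 0, 0], [0, 0, 0]], "xyz": [[0, 0, 0], [0, 0, 0], [0, 0, 0], [0, 0, 0], [0, 0, 0]], "grip": [0, 0, 0, 0, 0]}}

```text
t: 20.95
tcp_pos: [0.4823, -0.2839, 0.1881]
eef_rot: [0.267, 0.407, 0.863, 0.138]
contact_force: [-0.1, -0.4, -1.9]
opening: 0.128
grip_force: 62.2
```

Run:
```python
from plan import *
keymeas()
leg(t0,B0,*tgt(37.5,.046),5)
# rim centre: brass ring points near rim plane, both cameras
for f in('side','top'):
    z_=np.load(f+'.npz');W=cloud(f,z_['d']);V=(W-M)@Rs;hsv=cv2.cvtColor(z_['im'],cv2.COLOR_RGB2HSV);br=(hsv[...,0]>8)&(hsv[...,0]<28)&(hsv[...,1]>130)
    e=V[br&(np.hypot(V[...,0],V[...,1])<.03)&(V[...,2]>-.03)&(V[...,2]<-.004)][:,:2]
    r=least_squares(lambda c:np.hypot(*(e-c).T)-.025,[0,0],loss='soft_l1',f_scale=.001);print(f,len(e),'shield outer centre',r.x.round(4))
```

```text
t 20.95 tcp in shield mm [ 0.9  1.3 61.8] toolz [-0.     0.001 -1.   ] ang_y 37.5 F [-1.2 -0.4 -1.5] Tq [ 0.06  0.82 -0.04] q [ 1.55  0.6  -1.27  2.23  1.15  0.29  0.14] op 0.12796230680818269
side flange 97 x -0.0203 0.0244 y -0.0121 0.0224 fit 
side hub 109 x -0.0159 0.0194 y -0.0002 0.0208 fit [ 0.0022 -0.0024]
top flange 61 x -0.012 0.0237 y -0.0225 0.0121 fit 
top hub 18 x 0.0101 0.0169 y -0.0122 0.0125 fit [-0.0012 -0.0014]
5 rows xyz [ 0.0067 -0.0008 -0.0107] rot [-0.     -0.     -0.0001]
side 180 shield outer centre [-0.0001 -0.0022]
top 31 shield outer centre [-0.0025 -0.002 ]
```

Emit:
{"fn": "drive_tool", "kwargs": {"rot": [[0, 0, 0], [0, 0, 0], [0, 0, 0], [0, 0, 0], [0, 0, 0]], "xyz": [[0.00624, -0.0004, -0.0103], [0.00624, -0.0004, -0.0103], [0.00624, -0.0004, -0.0103], [0.00624, -0.0004, -0.0103], [0.00624, -0.0004, -0.0103]], "grip": [0, 0, 0, 0, 0]}}

```text
t: 21.55
tcp_pos: [0.4902, -0.2845, 0.1748]
eef_rot: [0.267, 0.407, 0.863, 0.138]
contact_force: [-0.8, 0.5, -1.2]
opening: 0.128
grip_force: 62.2
```

Emit:
{"fn": "drive_tool", "kwargs": {"rot": [[0, 0, 0], [0, 0, 0], [0, 0, 0], [0, 0, 0], [0, 0, 0]], "xyz": [[0.00624, -0.0004, -0.0103], [0.00624, -0.0004, -0.0103], [0.00624, -0.0004, -0.0103], [0.00624, -0.0004, -0.0103], [0.00624, -0.0004, -0.0103]], "grip": [0, 0, 0, 0, 0]}}

```text
t: 22.05
tcp_pos: [0.498, -0.2851, 0.162]
eef_rot: [0.267, 0.407, 0.863, 0.138]
contact_force: [0.7, 0.0, -1.8]
opening: 0.126
grip_force: 62.2
```

Run:
```python
from h import *
st()
```

```text
t 22.05 tcp in shield mm [-1.3 -0.4 31.4] toolz [-0.     0.001 -1.   ] ang_y 37.5 F [-0.5 -0.  -1.9] Tq [-0.    0.82  0.03] q [ 1.44  0.61 -1.13  2.24  1.37  0.23 -0.06] op 0.12597646008572308
```

Emit:
{"fn": "drive_tool", "kwargs": {"rot": [[0, 0, 0], [0, 0, 0], [0, 0, 0], [0, 0, 0], [0, 0, 0]], "xyz": [[0.005, 0.0002, -0.0072], [0.005, 0.0002, -0.0072], [0.005, 0.0002, -0.0072], [0.005, 0.0002, -0.0072], [0.005, 0.0002, -0.0072]], "grip": [0, 0, 0, 0, 0]}}

```text
t: 22.55
tcp_pos: [0.5042, -0.2848, 0.1531]
eef_rot: [0.267, 0.407, 0.863, 0.138]
contact_force: [-0.0, -0.5, -2.1]
opening: 0.129
grip_force: 62.2
```

Emit:
{"fn": "drive_tool", "kwargs": {"rot": [[0, 0, 0], [0, 0, 0], [0, 0, 0], [0, 0, 0], [0, 0, 0]], "xyz": [[0.0011, 0, -0.0016], [0.0011, 0, -0.0016], [0.0011, 0, -0.0016], [0.0011, 0, -0.0016], [0.0011, 0, -0.0016]], "grip": [0, 0, 0, 0, 0]}}

```text
t: 23.05
tcp_pos: [0.5054, -0.2848, 0.1514]
eef_rot: [0.267, 0.407, 0.863, 0.138]
contact_force: [-8.8, 0.7, 10.2]
opening: 0.128
grip_force: 64.4
```

Run:
```python
from h import *
st()
```

```text
t 23.05 tcp in shield mm [-1.3 -0.4 18.5] toolz [-0.     0.001 -1.   ] ang_y 37.5 F [-1.4  1.  13.4] Tq [ 0.21  1.   -0.02] q [ 1.4   0.63 -1.1   2.24  1.49  0.23 -0.19] op 0.12780061044157312
```

Emit:
{"fn": "drive_tool", "kwargs": {"rot": [[0.0229, 0.0008, -0.0328], [0.0229, 0.0008, -0.0328], [0.0229, 0.0008, -0.0328], [0.0229, 0.0008, -0.0328], [0.0229, 0.0008, -0.0328]], "xyz": [[0, 0, 0], [0, 0, 0], [0, 0, 0], [0, 0, 0], [0, 0, 0]], "grip": [0, 0, 0, 0, 0]}}

```text
t: 23.55
tcp_pos: [0.5056, -0.2849, 0.1517]
eef_rot: [0.243, 0.538, 0.788, 0.178]
contact_force: [-7.1, 0.9, 9.9]
opening: 0.129
grip_force: 64.2
```

Emit:
{"fn": "drive_tool", "kwargs": {"rot": [[0.0229, 0.0008, -0.0328], [0.0229, 0.0008, -0.0328], [0.0229, 0.0008, -0.0328], [0.0229, 0.0008, -0.0328], [0.0229, 0.0008, -0.0328]], "xyz": [[0, 0, 0], [0, 0, 0], [0, 0, 0], [0, 0, 0], [0, 0, 0]], "grip": [0, 0, 0, 0, 0]}}

```text
t: 24.05
tcp_pos: [0.5057, -0.285, 0.1519]
eef_rot: [0.212, 0.654, 0.694, 0.214]
contact_force: [-7.3, 0.5, 8.6]
opening: 0.131
grip_force: 64.2
```

Run:
```python
from h import *
st()
```

```text
t 24.05 tcp in shield mm [-0.7 -0.6 18.7] toolz [ 0.001 -0.    -1.   ] ang_y 1.4 F [-1.   0.7 11.2] Tq [0.01 0.66 0.08] q [ 1.41  0.63 -1.11  2.24  1.5   0.24 -0.82] op 0.13057084648776954
```

Emit:
{"fn": "drive_tool", "kwargs": {"rot": [[0.0229, 0.0008, -0.0328], [0.0229, 0.0008, -0.0328], [0.0229, 0.0008, -0.0328], [0.0229, 0.0008, -0.0328], [0.0229, 0.0008, -0.0328]], "xyz": [[0, 0, 0], [0, 0, 0], [0, 0, 0], [0, 0, 0], [0, 0, 0]], "grip": [0, 0, 0, 0, 0]}}

```text
t: 24.55
tcp_pos: [0.5057, -0.285, 0.1518]
eef_rot: [0.176, 0.755, 0.583, 0.244]
contact_force: [-5.8, 0.4, 9.0]
opening: 0.127
grip_force: 64.0
```

Emit:
{"fn": "drive_tool", "kwargs": {"rot": [[0, 0, 0], [0, 0, 0], [0, 0, 0], [0, 0, 0], [0, 0, 0]], "xyz": [[0, 0, 0], [0, 0, 0], [0.0005, 0, -0.0007], [0, 0, 0], [0, 0, 0]], "grip": [0, 0, 0, 0, 0]}}

```text
t: 25.05
tcp_pos: [0.5058, -0.285, 0.1517]
eef_rot: [0.176, 0.754, 0.584, 0.244]
contact_force: [-8.5, 0.1, 11.2]
opening: 0.129
grip_force: 64.5
```

Emit:
{"fn": "drive_tool", "kwargs": {"rot": [[0.0229, 0.0008, -0.0328], [0.0229, 0.0008, -0.0328], [0.0229, 0.0008, -0.0328], [0.0229, 0.0008, -0.0328], [0.0229, 0.0008, -0.0328]], "xyz": [[0, 0, 0], [0, 0, 0], [0, 0, 0], [0, 0, 0], [0, 0, 0]], "grip": [0, 0, 0, 0, 0]}}

```text
t: 25.55
tcp_pos: [0.5058, -0.2849, 0.1516]
eef_rot: [0.136, 0.837, 0.458, 0.269]
contact_force: [-5.7, -0.1, 8.1]
opening: 0.126
grip_force: 64.0
```

Run:
```python
from h import *
st()
```

```text
t 25.55 tcp in shield mm [-0.8 -0.5 18.4] toolz [ 0.001 -0.001 -1.   ] ang_y -34.6 F [-0.   0.1  9.9] Tq [0.09 0.67 0.07] q [ 1.41  0.64 -1.13  2.24  1.5   0.25 -1.45] op 0.12626578215928091
```

Emit:
{"fn": "drive_tool", "kwargs": {"rot": [[0.0229, 0.0008, -0.0328], [0.0229, 0.0008, -0.0328], [0.0229, 0.0008, -0.0328], [0.0229, 0.0008, -0.0328], [0.0229, 0.0008, -0.0328]], "xyz": [[0.0005, 0, -0.0007], [0, 0, 0], [0, 0, 0], [0, 0, 0], [0, 0, 0]], "grip": [0, 0, 0, 0, 0]}}

```text
t: 26.05
tcp_pos: [0.5064, -0.285, 0.1515]
eef_rot: [0.092, 0.898, 0.321, 0.287]
contact_force: [1.2, 0.1, 0.1]
opening: 0.126
grip_force: 62.3
```

Emit:
{"fn": "drive_tool", "kwargs": {"rot": [[0, 0, 0], [0, 0, 0], [0, 0, 0], [0, 0, 0], [0, 0, 0]], "xyz": [[0.0014, 0.0001, -0.002], [0.0014, 0.0001, -0.002], [0.0014, 0.0001, -0.002], [0.0014, 0.0001, -0.002], [0, 0, 0]], "grip": [0, 0, 0, 0, 0]}}

```text
t: 26.55
tcp_pos: [0.5079, -0.2845, 0.1493]
eef_rot: [0.092, 0.897, 0.322, 0.287]
contact_force: [4.9, 1.3, 3.1]
opening: 0.131
grip_force: 62.2
```

Run:
```python
from h import *
st()
```

```text
t 26.55 tcp in shield mm [-0.4 -0.2 15.3] toolz [ 0.001 -0.    -1.   ] ang_y -52.5 F [ 5.9  1.1 -0.3] Tq [ 0.16 -0.73  0.01] q [ 1.41  0.65 -1.13  2.24  1.53  0.26 -1.79] op 0.13101065969435197
```

Emit:
{"fn": "drive_tool", "kwargs": {"rot": [[0, 0, 0], [0, 0, 0], [0, 0, 0], [0, 0, 0], [0, 0, 0]], "xyz": [[0.0032, 0.0001, -0.0042], [0.0032, 0.0001, -0.0042], [0.0032, 0.0001, -0.0042], [0.0032, 0.0001, -0.0042], [0.0022, 0.0001, -0.0032]], "grip": [0, 0, 0, 0, 0]}}

```text
t: 27.05
tcp_pos: [0.5115, -0.2844, 0.1443]
eef_rot: [0.092, 0.897, 0.322, 0.287]
contact_force: [-5.6, 1.1, 19.1]
opening: 0.128
grip_force: 65.3
```

Run:
```python
from h import *
st()
```

```text
t 27.05 tcp in shield mm [-0.3 -0.2  9.1] toolz [ 0.001 -0.001 -1.   ] ang_y -52.5 F [ 6.4  1.3 18.9] Tq [ 0.4  -0.7  -0.05] q [ 1.4   0.67 -1.13  2.24  1.57  0.28 -1.83] op 0.1280034695569129
```

The key has dropped home, with its flange on the rim (TCP z 9.1 mm, 19 N axial). Now I screw clockwise.

Emit:
{"fn": "drive_tool", "kwargs": {"rot": [[0.0229, 0.0008, -0.0328], [0.0229, 0.0008, -0.0328], [0.0229, 0.0008, -0.0328], [0.0229, 0.0008, -0.0328], [0.0229, 0.0008, -0.0328]], "xyz": [[-0.0005, 0, 0.001], [0, 0, 0], [0, 0, 0], [0, 0, 0], [0, 0, 0]], "grip": [0, 0, 0, 0, 0], "force": 90}}

```text
t: 27.55
tcp_pos: [0.5122, -0.2849, 0.1451]
eef_rot: [0.046, 0.937, 0.177, 0.298]
contact_force: [7.4, -0.0, 3.5]
opening: 0.123
grip_force: 87.8
```

Run:
```python
from h import *
st()
```

```text
t 27.55 tcp in shield mm [ 0.7 -0.7  9.4] toolz [ 0.002 -0.001 -1.   ] ang_y -70.6 F [ 8.1 -0.3 -1.4] Tq [-0.25 -1.51  0.35] q [ 1.42  0.68 -1.17  2.24  1.56  0.3  -2.14] op 0.12252779196703226
```

Emit:
{"fn": "drive_tool", "kwargs": {"rot": [[0.0229, 0.0008, -0.0328], [0.0229, 0.0008, -0.0328], [0.0229, 0.0008, -0.0328], [0.0229, 0.0008, -0.0328], [0.0229, 0.0008, -0.0328]], "xyz": [[0, 0, 0], [0, 0, 0], [0, 0, 0], [0, 0, 0], [0, 0, 0]], "grip": [0, 0, 0, 0, 0]}}

```text
t: 28.05
tcp_pos: [0.5124, -0.2853, 0.1453]
eef_rot: [-0.0, 0.953, 0.028, 0.302]
contact_force: [8.7, -2.3, 4.1]
opening: 0.121
grip_force: 87.8
```

Run:
```python
from h import *
st()
```

```text
t 28.05 tcp in shield mm [ 1.  -1.2  9.4] toolz [ 0.002 -0.002 -1.   ] ang_y -88.6 F [ 9.4 -2.6 -1.6] Tq [-0.58 -1.62  0.36] q [ 1.43  0.7  -1.19  2.23  1.56  0.33 -2.44] op 0.12103075923823191
```

Emit:
{"fn": "drive_tool", "kwargs": {"rot": [[0.0229, 0.0008, -0.0328], [0.0229, 0.0008, -0.0328], [0.0229, 0.0008, -0.0328], [0.0229, 0.0008, -0.0328], [0.0229, 0.0008, -0.0328]], "xyz": [[0, 0, 0], [0, 0, 0], [0, 0, 0], [0, 0, 0], [0, 0, 0]], "grip": [0, 0, 0, 0, 0]}}

```text
t: 28.55
tcp_pos: [0.5125, -0.2859, 0.1454]
eef_rot: [-0.047, 0.946, -0.122, 0.298]
contact_force: [8.3, -2.9, 3.4]
opening: 0.125
grip_force: 87.8
```

Run:
```python
from h import *
st()
```

```text
t 28.55 tcp in shield mm [ 1.1 -1.8  9.4] toolz [ 0.002 -0.003 -1.   ] ang_y -106.6 F [ 8.7 -3.2 -1.9] Tq [-0.91 -1.73  0.31] q [ 1.44  0.71 -1.22  2.23  1.55  0.35 -2.75] op 0.12543137951329714
```

Emit:
{"fn": "drive_tool", "kwargs": {"rot": [[0, 0, 0], [0, 0, 0], [0, 0, 0], [0, 0, 0], [0, 0, 0]], "xyz": [[0, 0, 0], [0, 0, 0], [0, 0, 0], [-0.0241, -0.0008, 0.0344], [-0.0241, -0.0008, 0.0344]], "grip": [0.4, 0.4, 0.4, 0.4, 0.4]}}

```text
t: 29.05
tcp_pos: [0.4979, -0.2846, 0.1608]
eef_rot: [-0.048, 0.946, -0.12, 0.296]
contact_force: [0.3, -0.0, -0.5]
opening: 0.398
grip_force: 0.0
```

Emit:
{"fn": "drive_tool", "kwargs": {"rot": [[0, 0, 0], [0, 0, 0], [-0.0521, -0.0018, 0.0744], [-0.0521, -0.0018, 0.0744], [-0.0521, -0.0018, 0.0744]], "xyz": [[-0.0241, -0.0008, 0.0344], [-0.0241, -0.0008, 0.0344], [0, 0, 0], [0, 0, 0], [0, 0, 0]], "grip": [0.4, 0.4, 0.4, 0.4, 0.4]}}

```text
t: 29.55
tcp_pos: [0.4859, -0.2855, 0.178]
eef_rot: [0.018, 0.95, 0.086, 0.299]
contact_force: [-0.3, 0.1, 0.3]
opening: 0.401
grip_force: 0.0
```

Emit:
{"fn": "drive_tool", "kwargs": {"rot": [[-0.0521, -0.0018, 0.0744], [-0.0521, -0.0018, 0.0744], [-0.0521, -0.0018, 0.0744], [-0.0521, -0.0018, 0.0744], [-0.0521, -0.0018, 0.0744]], "xyz": [[0, 0, 0], [0, 0, 0], [0, 0, 0], [0, 0, 0], [0, 0, 0]], "grip": [0.4, 0.4, 0.4, 0.4, 0.4]}}

```text
t: 30.05
tcp_pos: [0.4859, -0.2853, 0.1778]
eef_rot: [0.121, 0.86, 0.412, 0.275]
contact_force: [-0.8, 0.7, -0.7]
opening: 0.399
grip_force: 0.0
```

Emit:
{"fn": "drive_tool", "kwargs": {"rot": [[-0.0521, -0.0018, 0.0744], [-0.0521, -0.0018, 0.0744], [-0.0521, -0.0018, 0.0744], [-0.0521, -0.0018, 0.0744], [-0.0521, -0.0018, 0.0744]], "xyz": [[0, 0, 0], [0, 0, 0], [0, 0, 0], [0, 0, 0], [0, 0, 0]], "grip": [0.4, 0.4, 0.4, 0.4, 0.4]}}

```text
t: 30.55
tcp_pos: [0.4859, -0.2853, 0.1778]
eef_rot: [0.21, 0.662, 0.687, 0.216]
contact_force: [0.3, 0.3, 0.1]
opening: 0.399
grip_force: 0.0
```

Emit:
{"fn": "drive_tool", "kwargs": {"rot": [[-0.0521, -0.0018, 0.0744], [-0.0521, -0.0018, 0.0744], [-0.0521, -0.0018, 0.0744], [-0.0521, -0.0018, 0.0744], [-0.0521, -0.0018, 0.0744]], "xyz": [[0, 0, 0], [0, 0, 0], [0, 0, 0], [0, 0, 0], [0, 0, 0]], "grip": [0.4, 0.4, 0.4, 0.4, 0.4]}}

```text
t: 31.05
tcp_pos: [0.4859, -0.2853, 0.1778]
eef_rot: [0.272, 0.38, 0.875, 0.13]
contact_force: [-0.8, -0.3, -0.0]
opening: 0.4
grip_force: 0.0
```

Emit:
{"fn": "drive_tool", "kwargs": {"rot": [[-0.0521, -0.0018, 0.0744], [-0.0521, -0.0018, 0.0744], [-0.0521, -0.0018, 0.0744], [-0.0521, -0.0018, 0.0744], [0, 0, 0]], "xyz": [[0, 0, 0], [0, 0, 0], [0, 0, 0], [0, 0, 0], [0, 0, 0]], "grip": [0.4, 0.4, 0.4, 0.4, 0.4]}}

```text
t: 31.55
tcp_pos: [0.486, -0.2853, 0.1779]
eef_rot: [0.297, 0.12, 0.946, 0.049]
contact_force: [0.1, 0.2, -0.1]
opening: 0.403
grip_force: 0.0
```

Run:
```python
from plan import *
st()
for f in('side','top'):
    im,d=grab(f);V=(cloud(f,d)-M)@Rs;hsv=cv2.cvtColor(im,cv2.COLOR_RGB2HSV);nb=~((hsv[...,0]>8)&(hsv[...,0]<28)&(hsv[...,1]>110))
    b=(abs(V[...,0])<.035)&(abs(V[...,1])<.035)&nb
    w=V[b&(V[...,2]>.012)&(V[...,2]<.045)]
    if len(w)<5: continue
    r=cv2.minAreaRect(w[:,:2].astype(np.float32)); print(f,'wing',len(w),np.round(r[0],4),np.round(r[1],4),round(r[2],1),'ztop',np.percentile(w[:,2],[90,98]).round(4))
    fl=V[b&(V[...,2]>-.003)&(V[...,2]<.01)];print('flange z',np.percentile(fl[:,2],[50,90]).round(4) if len(fl) else '')
leg(t0,B0,*tgt(73.4,.0094,.0008,-.0012),8)
im=np.load('side.npz')['im'][150:220,215:305];T=np.load('top.npz')['im'][130:220,265:345]
cv2.imwrite('pics/re.png',np.hstack([cv2.resize(im,(450,350),interpolation=2),cv2.resize(T,(311,350),interpolation=2)])[...,::-1])
```

```text
t 31.55 tcp in shield mm [-2.  -0.2 51.3] toolz [ 0.001  0.001 -1.   ] ang_y 73.5 F [ 0.   0.2 -0.1] Tq [0.05 0.6  0.05] q [ 1.61  0.78 -1.49  2.24  1.37  0.54  0.57] op 0.40258980560457225
side wing 222 [-0.0002  0.0019] [0.0128 0.0522] 77.6 ztop [0.0388 0.0405]
flange z [0.0066 0.008 ]
top wing 130 [ 0.0029 -0.0023] [0.0124 0.0415] 75.9 ztop [0.0423 0.0431]
flange z [0.007  0.0087]
8 rows xyz [ 0.0131 -0.     -0.0164] rot [ 0.      0.     -0.0001]
```

View pics/re.png

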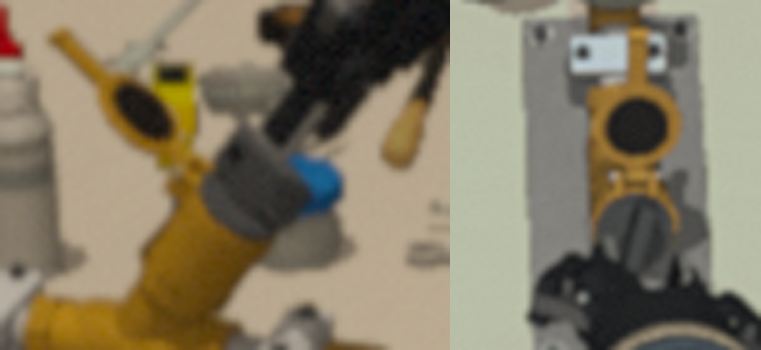

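The picture shows the key standing home in the shield, with its flange on the rim at (255,195) left and its wing roughly along the slant. The cap is still back at its stop. Now I regrip.

Emit:
{"fn": "drive_tool", "kwargs": {"rot": [[0, 0, 0], [0, 0, 0], [0, 0, 0], [0, 0, 0], [0, 0, 0]], "xyz": [[0.021, 0, -0.0262], [0.021, 0, -0.0262], [0.021, 0, -0.0262], [0.021, 0, -0.0262], [0.0208, 0, -0.0262]], "grip": [0.4, 0.4, 0.4, 0.4, 0.4]}}

```text
t: 32.15
tcp_pos: [0.5129, -0.2854, 0.1453]
eef_rot: [0.297, 0.123, 0.945, 0.05]
contact_force: [0.3, 1.1, 0.2]
opening: 0.399
grip_force: 0.0
```

Emit:
{"fn": "drive_tool", "kwargs": {"rot": [[0, 0, 0], [0, 0, 0], [0, 0, 0], [0, 0, 0], [0, 0, 0]], "xyz": [[0, 0, 0], [0, 0, 0], [0, 0, 0], [0, 0, 0], [0, 0, 0]], "grip": [0.4, 0, 0, 0, 0], "force": 90}}

```text
t: 32.65
tcp_pos: [0.5125, -0.2861, 0.1458]
eef_rot: [0.297, 0.122, 0.946, 0.049]
contact_force: [-3.0, -3.0, 3.5]
opening: 0.128
grip_force: 87.6
```

Run:
```python
from h import *
st()
```

```text
t 32.65 tcp in shield mm [ 1.3 -1.9  9.9] toolz [ 0.001 -0.001 -1.   ] ang_y 73.3 F [-0.5 -2.9  4.6] Tq [-0.61  1.03  0.1 ] q [ 1.51  0.83 -1.41  2.23  1.54  0.55  0.43] op 0.12825104753223177
```

Emit:
{"fn": "drive_tool", "kwargs": {"rot": [[0.0229, 0.0008, -0.0328], [0.0229, 0.0008, -0.0328], [0.0229, 0.0008, -0.0328], [0, 0, 0], [0, 0, 0]], "xyz": [[0, 0, 0], [0, 0, 0], [0, 0, 0], [0, 0, 0], [0, 0, 0]], "grip": [0, 0, 0, 0, 0]}}

```text
t: 33.15
tcp_pos: [0.5126, -0.2864, 0.1459]
eef_rot: [0.292, 0.21, 0.93, 0.076]
contact_force: [-3.5, -3.9, 3.3]
opening: 0.122
grip_force: 92.2
```

Run:
```python
from h import *
st()
```

```text
t 33.15 tcp in shield mm [ 1.4 -2.2  9.9] toolz [ 0.002 -0.002 -1.   ] ang_y 62.6 F [-1.1 -3.8  4.8] Tq [-1.    1.03  0.99] q [ 1.51  0.84 -1.42  2.23  1.54  0.55  0.24] op 0.12216169575841229
```

Emit:
{"fn": "drive_tool", "kwargs": {"rot": [[0.0229, 0.0008, -0.0328], [0.0229, 0.0008, -0.0328], [0.0229, 0.0008, -0.0328], [0, 0, 0], [0, 0, 0]], "xyz": [[0, 0, 0], [0, 0, 0], [0, 0, 0], [0, 0, 0], [0, 0, 0]], "grip": [0, 0, 0, 0, 0]}}

```text
t: 33.65
tcp_pos: [0.5127, -0.2866, 0.146]
eef_rot: [0.284, 0.296, 0.906, 0.102]
contact_force: [-3.5, -4.8, 2.6]
opening: 0.124
grip_force: 109.3
```

Run:
```python
from h import *
st()
```

```text
t 33.65 tcp in shield mm [ 1.5 -2.5  9.9] toolz [ 0.002 -0.003 -1.   ] ang_y 51.9 F [-1.5 -4.6  4.3] Tq [-1.27  0.91  1.9 ] q [ 1.51  0.84 -1.42  2.23  1.54  0.56  0.05] op 0.12371557685212334
```

The torque climbed to 1.9 N m without further give, so the spindle is on its hard stop. I back the twist off, release and retreat.

Emit:
{"fn": "drive_tool", "kwargs": {"rot": [[-0.0229, -0.0008, 0.0328], [-0.0229, -0.0008, 0.0328], [-0.0229, -0.0008, 0.0328], [-0.0229, -0.0008, 0.0328], [0, 0, 0]], "xyz": [[0.001, 0, -0.0015], [0, 0, 0], [0, 0, 0], [0, 0, 0], [0, 0, 0]], "grip": [0, 0, 0, 0, 0]}}

```text
t: 34.15
tcp_pos: [0.5128, -0.2863, 0.1459]
eef_rot: [0.294, 0.18, 0.936, 0.066]
contact_force: [-9.3, -4.3, 11.4]
opening: 0.125
grip_force: 89.7
```

Run:
```python
from h import *
st()
```

```text
t 34.15 tcp in shield mm [ 1.6 -2.1  9.8] toolz [ 0.002 -0.002 -1.   ] ang_y 66.3 F [-1.2 -4.  14.7] Tq [-0.74  1.2   0.45] q [ 1.51  0.83 -1.41  2.23  1.54  0.55  0.3 ] op 0.1248181814437102
```

Emit:
{"fn": "drive_tool", "kwargs": {"rot": [[0, 0, 0], [0, 0, 0], [0, 0, 0], [0, 0, 0], [0, 0, 0]], "xyz": [[0, 0, 0], [0, 0, 0], [0, 0, 0], [0, 0, 0], [-0.0241, -0.0008, 0.0344]], "grip": [0.4, 0.4, 0.4, 0.4, 0.4]}}

```text
t: 34.65
tcp_pos: [0.5072, -0.2851, 0.1534]
eef_rot: [0.294, 0.181, 0.936, 0.068]
contact_force: [-0.7, -0.7, 0.0]
opening: 0.401
grip_force: 0.0
```

Emit:
{"fn": "drive_tool", "kwargs": {"rot": [[0, 0, 0], [0, 0, 0], [0, 0, 0], [0, 0, 0], [0, 0, 0]], "xyz": [[-0.0241, -0.0008, 0.0344], [-0.0241, -0.0008, 0.0344], [-0.0241, -0.0008, 0.0344], [-0.0241, -0.0008, 0.0344], [-0.0241, -0.0008, 0.0344]], "grip": [0.4, 0.4, 0.4, 0.4, 0.4]}}

```text
t: 35.15
tcp_pos: [0.4768, -0.2864, 0.1973]
eef_rot: [0.294, 0.181, 0.936, 0.068]
contact_force: [-0.7, 0.7, -0.0]
opening: 0.397
grip_force: 0.0
```

Emit:
{"fn": "drive_tool", "kwargs": {"rot": [[0, 0, 0], [0, 0, 0], [0, 0, 0], [0, 0, 0], [0, 0, 0]], "xyz": [[-0.0241, -0.0008, 0.0344], [-0.0241, -0.0008, 0.0344], [0, 0, 0], [0, 0, 0], [0, 0, 0]], "grip": [0.4, 0.4, 0.4, 0.4, 0.4]}}

```text
t: 35.65
tcp_pos: [0.465, -0.2869, 0.2138]
eef_rot: [0.294, 0.181, 0.936, 0.068]
contact_force: [1.1, 0.3, -0.3]
opening: 0.397
grip_force: 0.0
```

Run:
```python
from plan import *
st()
for f in('side','top'):
    im,d=grab(f);W=cloud(f,d);V=(W-M)@Rs;hsv=cv2.cvtColor(im,cv2.COLOR_RGB2HSV);nb=~((hsv[...,0]>8)&(hsv[...,0]<28)&(hsv[...,1]>110))
    b=(abs(V[...,0])<.035)&(abs(V[...,1])<.035)&nb
    w=V[b&(V[...,2]>.012)&(V[...,2]<.045)]
    r=cv2.minAreaRect(w[:,:2].astype(np.float32)); print(f,'wing',len(w),np.round(r[0],4),np.round(r[1],4),round(r[2],1),'ztop',np.percentile(w[:,2],[90,98]).round(4))
    fl=V[b&(V[...,2]>-.003)&(V[...,2]<.012)];print('flange z',np.percentile(fl[:,2],[50,90]).round(4))
    X,Y,Z=W[...,0],W[...,1],W[...,2];q=W[(X>.545)&(X<.65)&(Y>-.33)&(Y<-.24)&(Z>.165)&(Z<.25)];n=np.linalg.svd(q-q.mean(0))[2][2];n*=np.sign(n[2]);print('cap elev',np.degrees(np.arctan2(-n[0],n[2])).round(1))
im=np.load('side.npz')['im'][150:220,215:305];T=np.load('top.npz')['im'][130:220,265:345]
cv2.imwrite('pics/fin.png',np.hstack([cv2.resize(im,(450,350),interpolation=2),cv2.resize(T,(311,350),interpolation=2)])[...,::-1])
```

```text
t 35.65 tcp in shield mm [ 1.4 -1.1 92.8] toolz [ 0.002  0.001 -1.   ] ang_y 66.1 F [ 0.7  0.2 -0.8] Tq [0.07 0.61 0.05] q [ 1.7   0.66 -1.49  2.22  1.1   0.45  0.7 ] op 0.3973140465251221
side wing 230 [-0.0004 -0.0002] [0.0153 0.0516] 70.1 ztop [0.0392 0.0403]
flange z [0.0065 0.0091]
cap elev 41.3
top wing 130 [-0.0003 -0.0018] [0.0119 0.0481] 71.9 ztop [0.0409 0.0419]
flange z [0.0066 0.0092]
cap elev 42.1
```

View pics/fin.png

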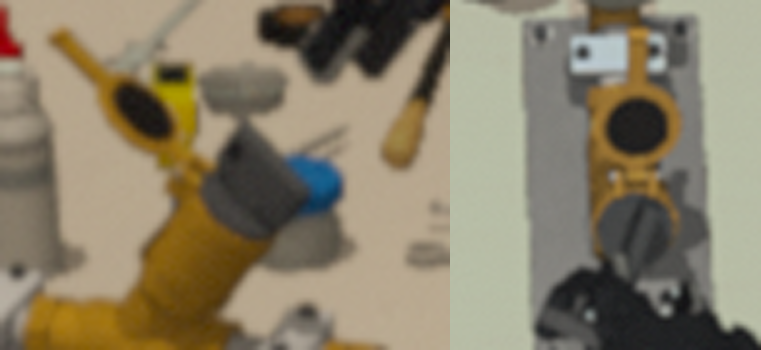

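The picture shows the key standing let go with its flange on the rim (250,200 left), the cap back at 41–42° (near its 43° stop), and the gripper clear. The torque record fits the key turning at about 0.33 N m for about 36° or more and then meeting a hard stop. I'm handing in.

```bash
python3 -c "
from rig import *
print(sign_off())"
```

```text
the job is handed in; nothing more can be done
None
```

I handed the job in at about 36 s. The dust cap is back at its stop, the key stands home and released in the shield, and the valve is screwed shut to its hard stop; `sign_off()` returned no verdict, so these rest on my force readings and camera measurements.

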